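Set the butter gauge one hole longer

TASK

Set the butter gauge one hole longer: first take the spice jar that stands in front of its stop plate and set it upright on the round cork mat. Then press the orange spring button down flush and, with it pressed, push the sleeve's black tab so that sleeve and stop move out away from the grey post, until the button springs up in the very next hole; the stop must not touch a jar. Finally slide the butter stick along its lane, without lifting it, until its end rests against the stop; keep every jar upright and leave the other jars and things where they are.

Things in the scene. Friction and masses are not known exactly. Their poses are not given: they have to be found in the camera images.
- gauge: Butter gauge fixed to the bench: white bed 93 x 240 x 8 mm, grey post at one end, dark bar, aluminium sleeve sliding on it. Origin on the bench top, z up, +y = the way the sleeve extends, away from the post. In its frame, mm: bed x -48..45, y -170..70; post x -2..42, y -168..-128, top z 44; sleeve x 1..39, top z 40, y -105..72 at the start; butter lane x -40..1, lip x -46..-40, top z 16.
- first_hole (a point): Point fixed to the gauge, at the height of the sleeve's top face (z 40 mm), on the button's axis. At the start the sleeve's first hole is here.
- sleeve (a joint): How far the sleeve has slid out, m: 0 at the start (first hole on the button), 0.050 with the second, very next hole on the button, 0.100 with the third. Holes are 16 mm wide. While the button stands up in a hole the sleeve is locked (1 mm play); otherwise it slides with about 2.5 N friction and stays where it is left.
- button (a joint): How far the orange button is pressed, m: 0 up, 0.0065 flush with the sleeve's top, 0.0095 when held under the sleeve's wall between holes. Spring: 2 N to start, 5.3 N at flush. Its domed top lets the wall ride over it once it is within about 2 mm of flush; it then stays down under the wall by itself and pops up in the next hole that reaches it.
- button_top (a point): Top of the orange button (14 mm across, domed), which stands 6.5 mm above the sleeve's top face at the start (z 46.5 mm). The button does not travel with the sleeve. A fingertip wider than the 16 mm hole comes to rest on the sleeve's top with the button flush.
- tab_face (a point): Centre of the face of the black thumb tab on the sleeve that looks back at the first hole: 16 mm past that hole's centre in the gauge's +y, 34 mm wide, from z 40 to 52 mm, 7 mm thick. A fingertip that presses on the button can push it. It travels with the sleeve.
- stop_face (a point): On the upright steel stop plate that is fixed to the sleeve's end and travels with it: the point on its face that looks back to the post and butter, in the middle of the lane, 24 mm above the bench; axes as the gauge's. The plate is 88 mm wide (gauge x -47..41), 6 mm thick (gauge y 72..78 at the start, 122..128 one hole out), z 10..50 mm.
- butter: Wrapped butter stick 33 (x) x 120 (y) x 32 mm high, 113 g, lying loose in the lane, its long side along the gauge. Origin: centre of its underside, 8 mm above the bench; its ends lie at y +-60 mm. Against the stop its origin is 60 mm from stop_face.
- black_cap_jar: Spice jar with black cap and black label, rust-coloured contents, 53 mm across, 112 mm tall, about 140 g, upright. Origin: centre of its underside.
- green_cap_jar: Spice jar with green cap and green label, 45 mm across, 106 mm tall, about 90 g, upright. Origin: centre of its underside.
- yellow_cap_jar: Spice jar with yellow cap and yellow label, 59 mm across, 125 mm tall, about 130 g, upright. Origin: centre of its underside. One of the three jars stands 10 to 35 mm in front of the stop plate (gauge y 110..140 mm, gauge x -35..25 mm); the others stand at the gauge's sides.
- mat: Round cork mat, 130 mm across, 6 mm thick, fixed on the bench at the left. Origin: centre of its underside. Nothing stands on it.
- yolk_bowl: Small glass bowl with yellow content, 116 mm across, 44 mm high; a bystander on the right. Origin: centre of its underside.
- pastry_ring: Plain steel pastry ring, open, 71 mm across, 30 mm high; a bystander at the near right. Origin: centre of its underside.

How it is judged (in metres and radians):
On the way, in this order (a step that is already met when the one before it is completed fails the run):
1. the jar from in front of the stop stands upright and released on the cork mat (((horizontal distance between black_cap_jar and mat below 0.045 m and height (world z) of black_cap_jar between 0.003 and 0.012 m and angle between black_cap_jar's own z axis and vertical below 0.1 rad and linear speed of black_cap_jar below 0.02 m/s and contact force between the fingers and black_cap_jar below 0.1 N) or (horizontal distance between green_cap_jar and mat below 0.045 m and height (world z) of green_cap_jar between 0.003 and 0.012 m and angle between green_cap_jar's own z axis and vertical below 0.1 rad and linear speed of green_cap_jar below 0.02 m/s and contact force between the fingers and green_cap_jar below 0.1 N) or (horizontal distance between yellow_cap_jar and mat below 0.045 m and height (world z) of yellow_cap_jar between 0.003 and 0.012 m and angle between yellow_cap_jar's own z axis and vertical below 0.1 rad and linear speed of yellow_cap_jar below 0.02 m/s and contact force between the fingers and yellow_cap_jar below 0.1 N))), for 0.2 s.
2. the spring button is pressed down to flush (value of joint button above 0.0045 m), for 0.05 s.
3. the sleeve is one hole out and the button has sprung up in that hole (value of joint sleeve between 0.046 and 0.054 m and value of joint button below 0.002 m), for 0.2 s.
4. the butter's end rests against the stop (y of butter in the frame of stop_face between -0.066 and -0.055 m and x of butter in the frame of stop_face between -0.012 and 0.012 m and height (world z) of butter below 0.014 m), for 0.2 s.
At the end, for the whole second after the job is handed in: One jar stands upright on the cork mat (centre within 45 mm of the mat's, tilt under 0.1 rad), the sleeve is locked one hole out (46 to 54 mm, button up to within 2 mm), the butter lies in its lane with its end within 6 mm of the stop, and all jars are upright; everything is at rest (all of step 3 and all of step 4 and ((horizontal distance between black_cap_jar and mat below 0.045 m and height (world z) of black_cap_jar between 0.003 and 0.012 m and angle between black_cap_jar's own z axis and vertical below 0.1 rad and linear speed of black_cap_jar below 0.02 m/s and contact force between the fingers and black_cap_jar below 0.1 N) or (horizontal distance between green_cap_jar and mat below 0.045 m and height (world z) of green_cap_jar between 0.003 and 0.012 m and angle between green_cap_jar's own z axis and vertical below 0.1 rad and linear speed of green_cap_jar below 0.02 m/s and contact force between the fingers and green_cap_jar below 0.1 N) or (horizontal distance between yellow_cap_jar and mat below 0.045 m and height (world z) of yellow_cap_jar between 0.003 and 0.012 m and angle between yellow_cap_jar's own z axis and vertical below 0.1 rad and linear speed of yellow_cap_jar below 0.02 m/s and contact force between the fingers and yellow_cap_jar below 0.1 N)) and angle between each of black_cap_jar, green_cap_jar, yellow_cap_jar's own z axis and vertical below 0.15 rad and linear speed of butter below 0.01 m/s); the robot touches nothing.
It fails at once if a jar is tipped (angle between any of black_cap_jar, green_cap_jar, yellow_cap_jar's own z axis and vertical above 0.45 rad).
It fails at once if the stop or sleeve touches a jar (contact force between sleeve and black_cap_jar above 1 N or contact force between sleeve and green_cap_jar above 1 N or contact force between sleeve and yellow_cap_jar above 1 N).
It fails at once if a jar other than the one in the way is moved more than 40 mm (distance of each of black_cap_jar, green_cap_jar from where it was at the start of the episode above 0.04 m or distance of each of black_cap_jar, yellow_cap_jar from where it was at the start of the episode above 0.04 m or distance of each of green_cap_jar, yellow_cap_jar from where it was at the start of the episode above 0.04 m).
It fails at once if a bystander is moved more than 30 mm (distance of any of yolk_bowl, pastry_ring from where it was at the start of the episode above 0.03 m).
It fails at once if the butter is lifted out of its lane (height (world z) of butter above 0.035 m).
It also fails if it takes over 64 s, if anything falls off the work surface, if the arm or the gripper's body presses on something with over 40 N, if the wrist force passes 120 N, or if a joint passes its speed limit or range.

ROBOT

A 7-joint arm with a two-finger parallel gripper is mounted at the origin on a cart in front of the work surface, level with it; the furniture and walls round the work are solid. World frame = base frame: x ahead of the robot, y to its left, z up, the work surface at z = 0. Lengths are in mm, angles in rad, forces in N, time in s.
With the tool pointing down it reaches from about 400 to 875 mm from the base axis. Payload 6.5 kg.
Tool frame: the origin (TCP) lies between the finger pads; the fingertips stand 17 mm ahead of it and the grasp point (between the pads) lies 2 mm behind it; x points along the fingers, y is the direction in which the jaws open and shut, and the axes are right-handed (so a half turn about x gives the same grasp; the last joint's range is limited). The gripper opens to 88 mm and grips with 3 to 60 N. Pads are 18 mm wide; open, the fingers measure 123 mm over their backs; the gripper's body (75 mm by 187 mm) begins 45 mm behind the grasp point.
Start: joints at [1.094, 0.536, -0.004, 1.538, 0.003, 1.067, -0.071], TCP at [259.568, -595.915, 231.116] pointing down, gripper open.
Joint ranges: [-2.7, 2.7], [-0.37, 2.16], [-1.27, 1.26], [0.24, 2.4], [-1.31, 4.45], [0.19, 1.91], [-2.76, 2.76]. Speed limits (rad/s): [2.39, 2.39, 3.14, 3.14, 3.14, 3.14, 3.14].

INTERFACE

Orientations are given as a unit quaternion [w, x, y, z].
In Python, from plant import bot gives the robot as it stands.
- The arm moves only by the tool carry_out, never from a script. Its argument "moves" is one flat list of numbers, 7 for each row, row after row: the shift along the world's x, y, z in mm, then the turn, a rotation vector about the world's x, y, z in degrees, then the opening in per cent of the stroke, from 0 (shut) to 100 (fully open). In form: [x, y, z, wx, wy, wz, fingers, x, y, z, wx, wy, wz, fingers, ...]. A call has 1 to 20 rows; each row is the pose to reach, as a shift and turn from the pose commanded when the call began; what a row does not reach only later rows make up. A row lasts 1/10 s, in which the tool goes at most 50 mm and 8.59 degrees, less where a joint would pass 70% of its speed; a pose out of reach is approached as far as the arm can. A call with a gripper value outside its range is refused whole. The fingers move at their own pace and stop on an object; "squeeze" is the grip in N (left out, the last holds). Time passes only in rows, so rows that repeat a pose let the fingers close. It gives the time, the measured TCP pose, the force and the opening at its end, in the units of the state.
- bot.get_obs(): the state, without advancing time (a new reading comes with each control period).
- bot.read_camera(name): name is "side" or "top" or "wrist"; returns a dict with "frame" (480x640x3 uint8, red, green, blue), "mtx" (3x3 intrinsics, pixels), "cam_to_world" (4x4, takes a point from camera to world coordinates). Camera axes: x right, y down, z forward; pixel columns grow to the right and rows downward; lengths in mm; the calibration is good to about 2 mm. The wrist camera is an equidistant fisheye: a pixel r from the principal point sees the ray r / f radians off the axis. A picture is of the moment at which its call begins. There is no depth.
- bot.close_job(): hands the job in, once; it reports no verdict.
The state is a dict: "t": time; "joints": joint angles; "qvel": joint speeds; "joint_torque": joint torques, N m; "ee_pos": TCP position; "orientation": TCP orientation; "force": force on the tool from outside, world axes, zero at the start; "torque": the same for the moment, N m; "grip_width": finger opening in mm.
Only numpy, scipy, OpenCV 4.12 (cv2) and the standard library are available. Lean on these libraries where they do the work, as an engineer would, in place of code of your own. Each camera call takes 0.05 s, during which the arm holds its last target.

## Working session

There is one attempt and no reset: what is moved stays moved. The work goes in short steps, Python scripts to look and compute and a tool call to move; the robot and the scene stay as the last step left them, time stands still between calls to the robot, and variables do not carry over. Pictures are saved under pics/ and viewed, and the job is handed in when it is done.

Besides the shell and the picture viewer there is one more tool, called after "Emit:" by a JSON object that holds its "op" and its "data", one argument or row to a line. carry_out: Moves the arm, as the interface text tells. Its arguments: {"type":"object","properties":{"moves":{"type":"array"},"squeeze":{"type":"number"}},"required":["moves"]}

```bash
mkdir -p pics; ls
python3 - <<'E'
from plant import bot
import cv2
print(bot.get_obs())
for n in ("side","top","wrist"):
    c=bot.read_camera(n)
    cv2.imwrite(f"pics/{n}0.png",c["frame"][:,:,::-1])
    print(n,c["mtx"].round(1).tolist(),c["cam_to_world"].round(3).tolist())
E
```

```text
pics
{'t': 0.0, 'joints': array([ 1.09382231,  0.53717607, -0.00443255,  1.53884439,  0.00258416,
        1.06727778, -0.07118719]), 'qvel': array([ 1.11887630e-03,  8.67935995e-04,  8.77631765e-04, -3.18964273e-04,
       -6.97702241e-04, -1.84676989e-04, -9.73467651e-05]), 'joint_torque': array([-3.47219957e-04, -5.70982504e+01,  9.90893729e-01, -2.51606530e+01,
       -5.61568025e-02,  1.80539454e-02,  1.59580795e-04]), 'ee_pos': array([ 259.29827027, -595.3732793 ,  230.24391789]), 'orientation': array([-0.14365764, -0.69207768, -0.14481524,  0.69240126]), 'force': array([ 0.146283  , -0.17080486, -0.48491588]), 'torque': array([-0.01923503, -0.02139171, -0.01873878]), 'grip_width': 87.88246558659912}
side [[618.1, 0.0, 306.5], [0.0, 618.1, 243.2], [0.0, 0.0, 1.0]] [[-0.975, -0.188, 0.116, 377.219], [-0.22, 0.8, -0.557, 792.606], [0.012, -0.569, -0.822, 1160.928], [0.0, 0.0, 0.0, 1.0]]
top [[513.9, 0.0, 328.3], [0.0, 513.9, 234.0], [0.0, 0.0, 1.0]] [[0.009, -0.999, 0.045, 464.479], [-1.0, -0.009, 0.001, 58.167], [-0.001, -0.045, -0.999, 1188.8], [0.0, 0.0, 0.0, 1.0]]
wrist [[371.6, 0.0, 308.4], [0.0, 371.6, 240.7], [0.0, 0.0, 1.0]] [[0.399, -0.876, -0.27, 330.758], [-0.917, -0.382, -0.116, -565.477], [-0.001, 0.294, -0.956, 384.404], [0.0, 0.0, 0.0, 1.0]]
```

View pics/top0.png

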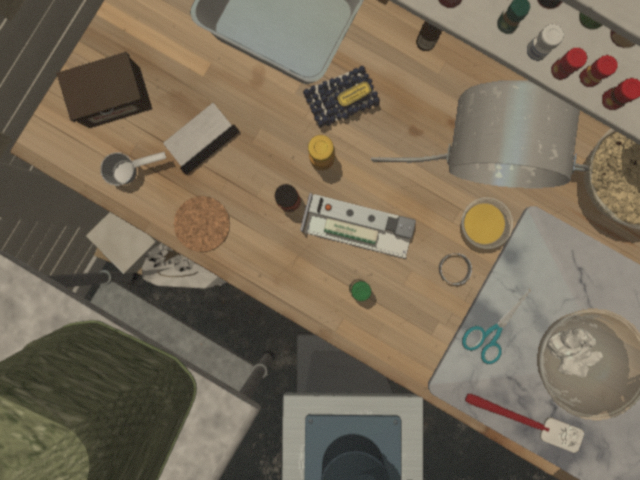

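View pics/side0.png

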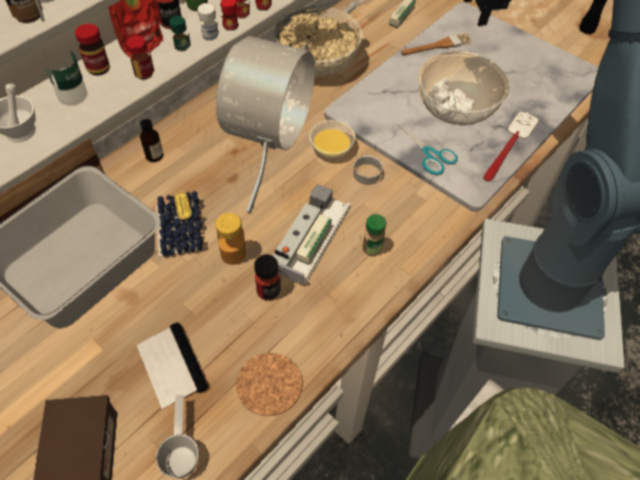

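The top view shows the gauge at about (360,225) with its stop toward the left. The black jar at (288,198) is in front of the stop, the yellow jar is at (321,150), the green at (362,291) and the cork mat at (202,223). I'll zoom in and measure.

```bash
cat > h.py <<'E'
import numpy as np, cv2
from plant import bot
def cast(c,uv,z):
    K=c["mtx"];T=c["cam_to_world"]
    d=T[:3,:3]@np.array([(uv[0]-K[0,2])/K[0,0],(uv[1]-K[1,2])/K[1,1],1.])
    o=T[:3,3]; return o+d*(z-o[2])/d[2]
def proj(c,p):
    T=c["cam_to_world"];q=T[:3,:3].T@(np.array(p)-T[:3,3]);K=c["mtx"]
    return np.array([K[0,0]*q[0]/q[2]+K[0,2],K[1,1]*q[1]/q[2]+K[1,2]])
def tri(c1,u1,c2,u2):
    A=[];b=[]
    for c,u in((c1,u1),(c2,u2)):
        K=c["mtx"];T=c["cam_to_world"]
        d=T[:3,:3]@np.array([(u[0]-K[0,2])/K[0,0],(u[1]-K[1,2])/K[1,1],1.]);d/=np.linalg.norm(d)
        P=np.eye(3)-np.outer(d,d);A.append(P);b.append(P@T[:3,3])
    p=np.linalg.solve(A[0]+A[1],b[0]+b[1]); return p,[proj(c1,p)-u1,proj(c2,p)-u2]
def crop(c,x,y,w,h,s,name):
    im=c["frame"][y:y+h,x:x+w,::-1]
    cv2.imwrite(name,cv2.resize(im,None,fx=s,fy=s,interpolation=cv2.INTER_CUBIC))
E
python3 - <<'E'
from h import *
c=bot.read_camera("top");crop(c,265,125,160,120,5,"pics/topz.png")
s=bot.read_camera("side");crop(s,210,175,160,120,5,"pics/sidez.png")
E
```

```text
(no output)
```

View pics/topz.png

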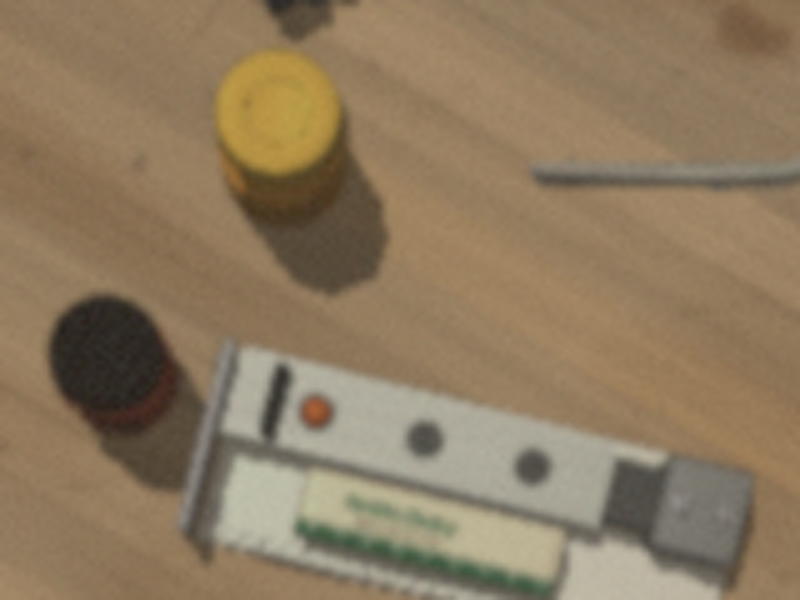

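View pics/sidez.png

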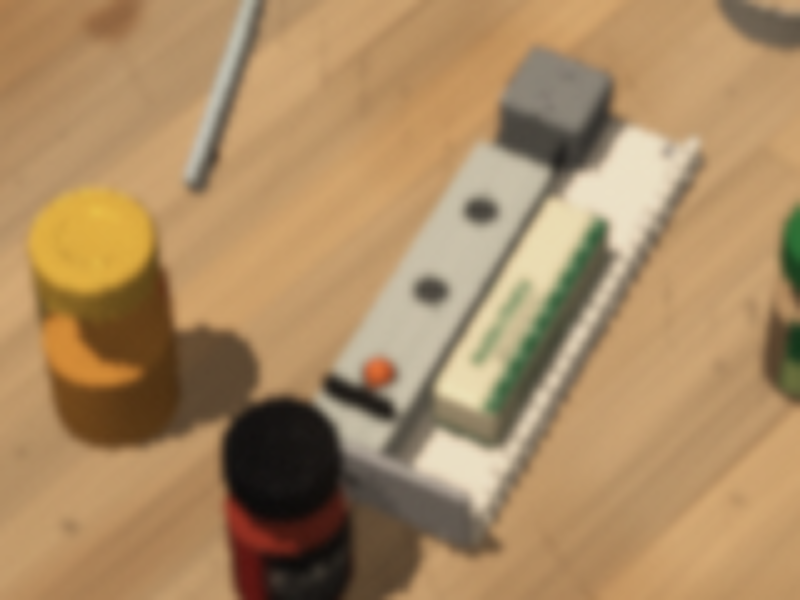

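View pics/wrist0.png

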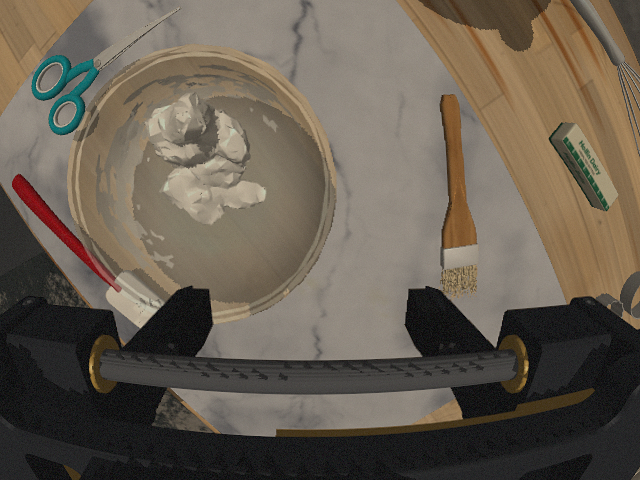

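The black jar (cap at crop (107,352) of the top view) stands before the stop plate. The orange button is at crop (316,411), with holes at (424,438) and (532,466). The black tab is at (275,402). Next I'll measure by masks and rays.

Run:
```python
from h import *
t=bot.read_camera("top");s=bot.read_camera("side")
def comp(c,lo,hi,roi):
    x,y,w,h=roi
    hsv=cv2.cvtColor(c["frame"],cv2.COLOR_RGB2HSV)
    m=cv2.inRange(hsv,np.array(lo),np.array(hi));k=np.zeros_like(m);k[y:y+h,x:x+w]=m[y:y+h,x:x+w]
    n,l,st,ce=cv2.connectedComponentsWithStats(k)
    i=1+np.argmax(st[1:,4]);return ce[i],st[i]
P=lambda *a:print(*[np.round(x,1).tolist() if not isinstance(x,str) else x for x in a])
bt,_=comp(t,(0,130,100),(14,255,255),(318,198,22,20));bs,_=comp(s,(0,130,100),(14,255,255),(278,240,20,18))
P("button px",bt,bs); p,r=tri(t,bt,s,bs);P("button",p,r[0],r[1], cast(t,bt,43),cast(s,bs,43))
# holes
for n,(x,y),(x2,y2) in(("h2",(424,438),(430,290)),("h3",(532,466),(480,210))):
    a=(265+x/5-.4,125+y/5-.4);b=(210+x2/5-.4,175+y2/5-.4)
    P(n,cast(t,a,40),cast(s,b,40),tri(t,a,s,b)[0])
mt=comp(t,(0,60,60),(18,200,230),(168,190,70,65));ms=comp(s,(0,60,60),(18,200,230),(230,345,80,75))
P("mat",mt[0],mt[1],cast(t,mt[0],6),ms[0],ms[1],cast(s,ms[0],6))
# caps
for n,lo,hi,rt,rs,h in(("black",(0,0,0),(179,255,52),(270,180,31,30),(250,250,33,32),112),("yellow",(18,120,130),(32,255,255),(303,130,34,32),(212,210,34,25),125),("green",(45,100,30),(85,255,255),(345,275,32,30),(360,210,30,20),106)):
    a=comp(t,lo,hi,rt);b=comp(s,lo,hi,rs);P(n,a[0],a[1],b[0],b[1],cast(t,a[0],h),cast(s,b[0],h))
# stop plate / post / bed corners top view (crop px)
for n,x,y,z in(("stop left",188,530,50),("stop right",232,343,50),("sleeve end nr",598,525,40),("post far corner",752,470,44),("post near-corner",735,568,44),("butter a",300,522,40),("butter b",312,470,40),("butter c",562,548,40),("butter d",553,590,40)):
    P(n,cast(t,(265+x/5-.4,125+y/5-.4),z))
```

```text
button px [327.8, 206.9] [285.0, 249.2]
button [577.0, 61.3, 43.8] [-0.0, -0.0] [0.0, 0.0] [577.0, 61.3, 43.0] [577.2, 60.8, 43.0]
h2 [565.9, 12.8, 40.0] [565.5, 10.0, 40.0] [565.2, 12.9, 44.1]
h3 [553.8, -35.7, 40.0] [553.7, -38.8, 40.0] [553.2, -35.4, 44.6]
mat [202.6, 221.9] [168, 190, 70, 65, 4531] [543.6, 349.9, 6.0] [269.4, 381.9] [230, 345, 80, 75, 5980] [538.2, 349.5, 6.0]
black [286.2, 196.0] [276, 185, 22, 22, 359] [266.1, 267.2] [255, 255, 24, 25, 456] [592.6, 148.9, 112.0] [591.4, 157.0, 112.0]
yellow [320.3, 146.6] [308, 135, 26, 25, 501] [227.4, 223.1] [215, 212, 27, 23, 493] [695.2, 77.8, 125.0] [695.1, 78.2, 125.0]
green [360.3, 290.7] [352, 282, 18, 18, 243] [375.5, 222.5] [367, 215, 19, 15, 243] [395.1, -8.6, 106.0] [394.9, -8.7, 106.0]
stop left [523.2, 117.6, 50.0]
stop right [606.7, 98.9, 50.0]
sleeve end nr [527.5, -65.4, 40.0]
post far corner [552.5, -133.6, 44.0]
post near-corner [508.7, -126.1, 44.0]
butter a [527.7, 68.0, 40.0]
butter b [551.1, 62.9, 40.0]
butter c [517.1, -49.3, 40.0]
butter d [498.3, -45.4, 40.0]
```

Run:
```python
from h import *
from scipy.spatial.transform import Rotation as R
o=bot.get_obs();q=o["orientation"];M=R.from_quat([q[1],q[2],q[3],q[0]]).as_matrix();print(M.round(3),o["ee_pos"],o["t"])
t=bot.read_camera("top");s=bot.read_camera("side")
print(cast(t,(265+107/5-.4,125+352/5-.4),112),cast(s,(210+282/5-.4,175+447/5-.4),112))
for c,roi,n in((t,(160,180,90,90),"t"),(s,(220,335,100,90),"s")):
    x,y,w,h=roi;lab=cv2.cvtColor(c["frame"],cv2.COLOR_RGB2LAB)[y:y+h,x:x+w]
    m=cv2.inRange(lab[:,:,1],138,255);m=cv2.morphologyEx(m,cv2.MORPH_OPEN,np.ones((3,3)));m=cv2.morphologyEx(m,cv2.MORPH_CLOSE,np.ones((7,7)))
    k,l,st,ce=cv2.connectedComponentsWithStats(m);i=1+np.argmax(st[1:,4]);print(n,st[i],ce[i]+[x,y],cast(c,ce[i]+[x,y],6))
```

```text
[[-0.     0.399 -0.917]
 [ 0.    -0.917 -0.399]
 [-1.    -0.     0.   ]] [ 259.50277986 -595.78542865  230.91545096] 0.35
[594.71811799 149.31195994 112.        ] [593.51950424 149.69188204 112.        ]
t [  14   18   54   52 1967] [201.80427046 223.24707677] [540.39786655 351.69853862   6.        ]
s [   0    0  100   90 6670] [262.82668666 382.7       ] [550.29126778 354.07011128   6.        ]
```

Emit:
{"op": "carry_out", "data": {
  "moves": [100,223,0,0,0,24,100,100,223,0,0,0,24,100,100,223,0,0,0,24,100,100,223,0,0,0,24,100,100,223,0,0,0,24,100,334.4,745.4,0,0,0,80.5,100,334.4,745.4,0,0,0,80.5,100,334.4,745.4,0,0,0,80.5,100,334.4,745.4,0,0,0,80.5,100,334.4,745.4,0,0,0,80.5,100,334.4,745.4,0,0,0,80.5,100,334.4,745.4,0,0,0,80.5,100,334.4,745.4,0,0,0,80.5,100,334.4,745.4,0,0,0,80.5,100,334.4,745.4,0,0,0,80.5,100,334.4,745.4,0,0,0,80.5,100,334.4,745.4,0,0,0,80.5,100,334.4,745.4,0,0,0,80.5,100,334.4,745.4,0,0,0,80.5,100,334.4,745.4,0,0,0,80.5,100],
  "squeeze": 15
}}

```text
t: 2.45
ee_pos: [593.8, 147.4, 231.0]
orientation: [0.557, 0.435, 0.557, -0.436]
force: [-0.2, -0.5, -0.1]
grip_width: 88.2
```

Run:
```python
from h import *
from scipy.spatial.transform import Rotation as R
c=bot.read_camera("wrist");cv2.imwrite("pics/w1.png",c["frame"][:,:,::-1])
o=bot.get_obs();q=o["orientation"];print(R.from_quat([q[1],q[2],q[3],q[0]]).as_matrix().round(3),o["ee_pos"],o["t"])
```

```text
[[-0.     0.971  0.24 ]
 [-0.001  0.24  -0.971]
 [-1.    -0.     0.001]] [593.88806078 147.38569262 231.08566931] 2.5
```

View pics/w1.png

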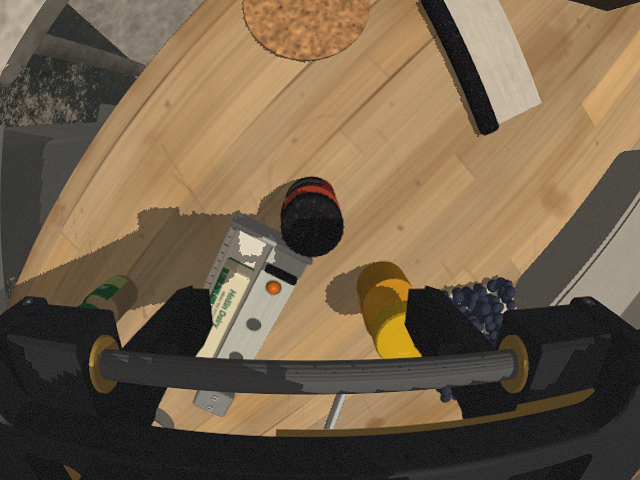

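```bash
cat >> h.py <<'E'
def wcast(c,uv,z):
    K=c["mtx"];T=c["cam_to_world"];v=np.array([uv[0]-K[0,2],uv[1]-K[1,2]]);r=np.linalg.norm(v);th=r/K[0,0]
    d=np.array([*(np.sin(th)*v/r),np.cos(th)]);d=T[:3,:3]@d;o=T[:3,3];return o+d*(z-o[2])/d[2]
E
python3 - <<'E'
from h import *
c=bot.read_camera("wrist")
print("cap",wcast(c,(313,223),112),"button",wcast(c,(273.5,287),46),"h2",wcast(c,(254,324),40),"mat",wcast(c,(306,0),6))
print(bot.get_obs()["ee_pos"])
E
```

```text
cap [597.44473389 153.63794944 112.        ] button [580.04149048  63.78838554  46.        ] h2 [568.58530203  12.76458804  40.        ] mat [541.92944267 353.89423966   6.        ]
[593.9552824  147.50477096 231.19349876]
```

Emit:
{"op": "carry_out", "data": {
  "moves": [1,3,-45,0,0,0,100,1,3,-80,0,0,0,100,1,3,-105,0,0,0,100,1,3,-125,0,0,0,100,1,3,-137,0,0,0,100,1,3,-146,0,0,0,100,1,3,-146,0,0,0,100]
}}

```text
t: 3.25
ee_pos: [594.6, 151.9, 84.6]
orientation: [0.557, 0.435, 0.557, -0.436]
force: [-0.6, -0.3, 0.4]
grip_width: 88.4
```

Run:
```python
from h import *
c=bot.read_camera("wrist");cv2.imwrite("pics/w2.png",c["frame"][:,:,::-1])
print(bot.get_obs()["ee_pos"],bot.get_obs()["force"])
```

```text
[595.13434884 152.27045887  85.3920436 ] [-0.58148764  0.8042759   0.74839023]
```

View pics/w2.png

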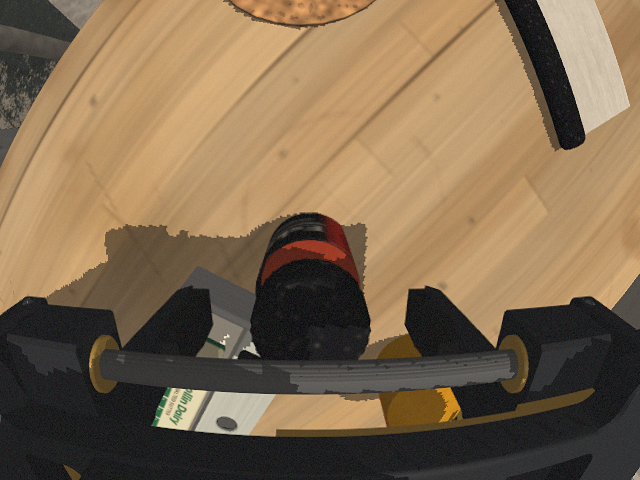

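The jar's cap at (311,305) sits between the open fingertips at (195,290) and (425,290), centred. I'll close on it.

Emit:
{"op": "carry_out", "data": {
  "moves": [0,0,0,0,0,0,50,0,0,0,0,0,0,50,0,0,0,0,0,0,50,0,0,0,0,0,0,40,0,0,0,0,0,0,40,0,0,0,0,0,0,40,0,0,0,0,0,0,40,0,0,0,0,0,0,40,0,0,0,0,0,0,40,0,0,0,0,0,0,40],
  "squeeze": 15
}}

```text
t: 4.3
ee_pos: [595.1, 152.6, 85.3]
orientation: [0.557, 0.435, 0.557, -0.435]
force: [1.2, -0.1, 2.5]
grip_width: 49.0
```

Emit:
{"op": "carry_out", "data": {
  "moves": [0,0,10,0,0,0,40,0,0,30,0,0,0,40,0,0,55,0,0,0,40,0,0,80,0,0,0,40,0,0,80,0,0,0,40,0,0,80,0,0,0,40]
}}

```text
t: 4.9
ee_pos: [595.0, 152.3, 165.2]
orientation: [0.557, 0.435, 0.557, -0.435]
force: [-0.3, 0.1, -1.1]
grip_width: 49.0
```

Run:
```python
from h import *
c=bot.read_camera("wrist");s=bot.read_camera("side");cv2.imwrite("pics/s3.png",s["frame"][:,:,::-1])
print(bot.get_obs())
```

```text
{'t': 5.0, 'joints': array([ 0.03787772,  0.60711177, -0.51077572,  1.67110575,  0.34805742,
        0.95731127, -0.35504146]), 'qvel': array([-0.00206752,  0.00819289,  0.00192857,  0.00241645,  0.00022423,
        0.00028491, -0.00113117]), 'joint_torque': array([-8.01770599e-03, -5.68559110e+01, -7.25397527e+00, -2.28531182e+01,
       -5.31488832e-02, -3.01564147e-02, -3.04993118e-04]), 'ee_pos': array([594.12135239, 151.985696  , 163.88386745]), 'orientation': array([ 0.55696587,  0.43451096,  0.5577175 , -0.43582158]), 'force': array([-0.54673349,  0.24471898, -0.94051688]), 'torque': array([-0.07338668, -0.1292024 , -0.01523285]), 'grip_width': 49.175529701619446}
```

View pics/s3.png

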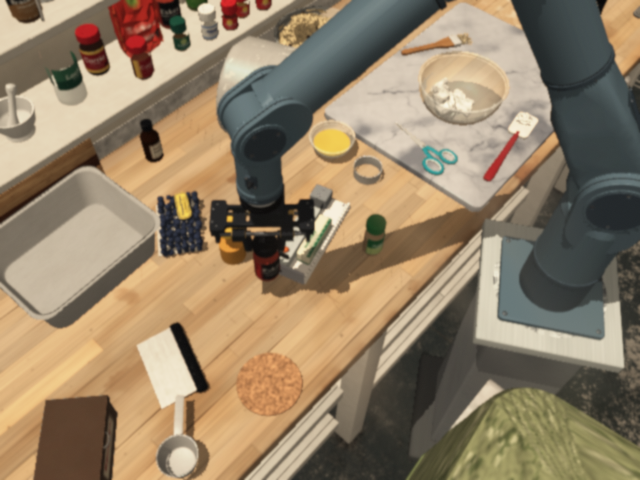

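Emit:
{"op": "carry_out", "data": {
  "moves": [-8,30,0,0,0,0,40,-19,70,0,0,0,0,40,-30,110,0,0,0,0,40,-41,150,0,0,0,0,40,-49,182,0,0,0,0,40,-54,200,0,0,0,0,40,-54,200,-20,0,0,0,40,-54,200,-45,0,0,0,40,-54,200,-60,0,0,0,40,-54,200,-66,0,0,0,40,-54,200,-70,0,0,0,40,-54,200,-72,0,0,0,40,-54,200,-73.5,0,0,0,40,-54,200,-73.5,0,0,0,40]
}}

```text
t: 6.4
ee_pos: [541.3, 352.7, 92.2]
orientation: [0.557, 0.436, 0.557, -0.435]
force: [0.4, 0.0, -0.1]
grip_width: 48.7
```

Run:
```python
from h import *
s=bot.read_camera("side");crop(s,200,300,160,120,5,"pics/s4.png")
o=bot.get_obs();print(o["ee_pos"],o["force"],o["t"])
```

```text
[541.27686707 352.65084826  92.18569216] [-0.39489564 -0.18448099 -0.62628274] 6.45
```

View pics/s4.png

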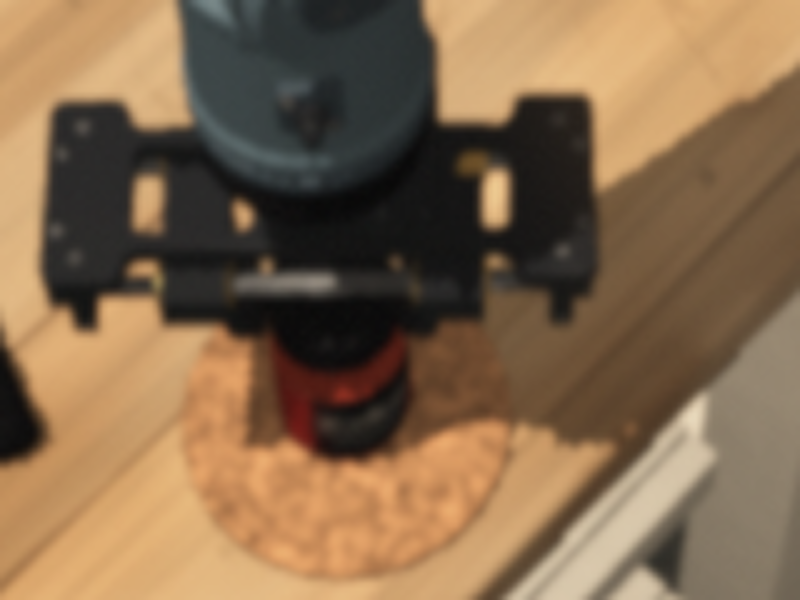

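The jar's foot at crop (350,450) is well inside the mat, and it's still about 1 mm up, with no load shown. I'll lower it slightly, open and rise.

Emit:
{"op": "carry_out", "data": {
  "moves": [0,0,-0.5,0,0,0,40,0,0,-1,0,0,0,40,0,0,-1,0,0,0,40,0,0,-1,0,0,0,60,0,0,-1,0,0,0,80,0,0,-1,0,0,0,100,0,0,-1,0,0,0,100,0,0,-1,0,0,0,100,0,0,-1,0,0,0,100,0,0,10,0,0,0,100,0,0,40,0,0,0,100,0,0,80,0,0,0,100,0,0,110,0,0,0,100,0,0,110,0,0,0,100]
}}

```text
t: 7.85
ee_pos: [543.1, 354.7, 207.5]
orientation: [0.558, 0.438, 0.556, -0.432]
force: [0.5, 0.3, -0.3]
grip_width: 88.4
```

Run:
```python
from h import *
s=bot.read_camera("wrist");cv2.imwrite("pics/w5.png",s["frame"][:,:,::-1])
o=bot.get_obs();print(o["ee_pos"],o["force"],o["t"])
```

```text
[542.14400843 353.59138607 204.74866186] [ 0.09362832 -0.40671471 -0.67355462] 7.9
```

View pics/w5.png

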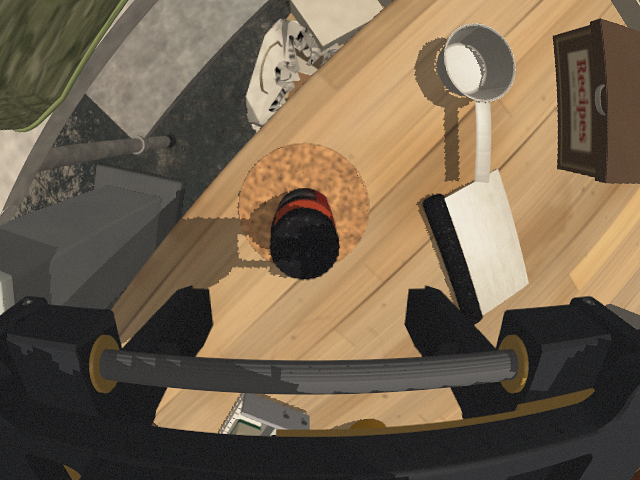

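The black jar stands upright and released inside the mat (cap at (305,245), mat centre about (304,205)). Next I go over the button, closing the fingers and squaring them to the gauge.

Emit:
{"op": "carry_out", "data": {
  "moves": [5,-35,0,0,0,-8,0,10,-80,0,0,0,-16,0,16,-125,0,0,0,-24,0,22,-170,0,0,0,-27.4,0,28,-215,0,0,0,-27.4,0,33,-260,0,0,0,-27.4,0,37,-290,-20,0,0,-27.4,0,37,-290,-50,0,0,-27.4,0,37,-290,-60,0,0,-27.4,0,37,-290,-60,0,0,-27.4,0,37,-290,-60,0,0,-27.4,0]
}}

```text
t: 9.0
ee_pos: [578.0, 63.9, 142.1]
orientation: [0.439, 0.555, 0.439, -0.554]
force: [0.4, -0.4, 0.8]
grip_width: 2.0
```

Run:
```python
from h import *
from scipy.spatial.transform import Rotation as R
c=bot.read_camera("wrist");cv2.imwrite("pics/w6.png",c["frame"][:,:,::-1])
o=bot.get_obs();q=o["orientation"];print(R.from_quat([q[1],q[2],q[3],q[0]]).as_matrix().round(3),o["ee_pos"],o["t"],o["force"],o["grip_width"])
```

```text
[[ 0.001  0.973 -0.229]
 [ 0.001 -0.229 -0.973]
 [-1.     0.001 -0.001]] [578.47743539  63.87771849 142.62827587] 9.05 [ 0.01101174 -0.03133706 -0.13735393] 0.6728923558423822
```

View pics/w6.png

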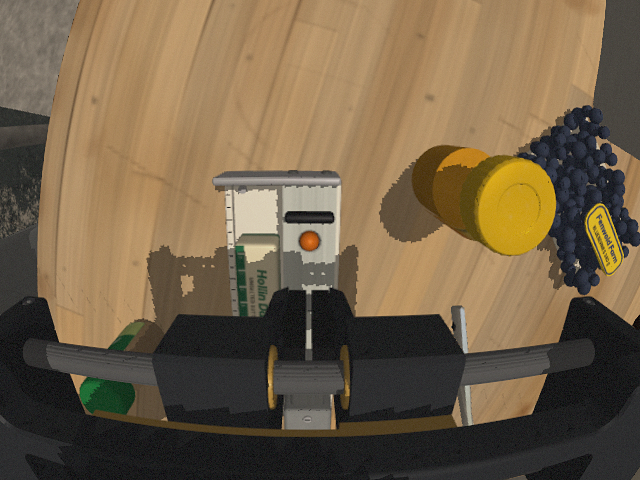

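Run:
```python
from h import *
c=bot.read_camera("wrist")
hsv=cv2.cvtColor(c["frame"],cv2.COLOR_RGB2HSV);m=cv2.inRange(hsv,np.array((0,130,90)),np.array((14,255,255)));k=np.zeros_like(m);k[222:262,290:332]=m[222:262,290:332]
M=cv2.moments(k,True);b=(M['m10']/M['m00'],M['m01']/M['m00']);print(b,M['m00'],wcast(c,b,44))
for n,u,z in(("tab top near edge",(309.5,222),52),("tab top far edge",(309.5,212),52),("stop top far L",(214,178),50),("stop top far R",(340,171),50)):print(n,wcast(c,u,z).round(1))
print(bot.get_obs()["ee_pos"])
```

```text
(308.1952861952862, 240.5050505050505) 297.0 [579.72705865  62.23569941  44.        ]
tab top near edge [584.2  77.2  52. ]
tab top far edge [585.8  84.   52. ]
stop top far L [528.  122.1  50. ]
stop top far R [611.9 106.3  50. ]
[578.66662496  63.71534313 142.80685584]
```

Emit:
{"op": "carry_out", "data": {
  "moves": [0,-1.5,-35,0,0,0,0,0,-1.5,-60,0,0,0,0,0,-1.5,-70,0,0,0,0,0,-1.5,-75,0,0,0,0,0,-1.5,-76,0,0,0,0,0,-1.5,-76,0,0,0,0,0,-1.5,-76,0,0,0,0]
}}

```text
t: 9.8
ee_pos: [578.8, 61.2, 66.7]
orientation: [0.439, 0.555, 0.438, -0.554]
force: [0.5, 0.4, 0.9]
grip_width: 0.6
```

Run:
```python
from h import *
s=bot.read_camera("side");crop(s,210,175,160,120,5,"pics/s7.png")
o=bot.get_obs();print(o["ee_pos"],o["force"],o["t"])
```

```text
[578.68257785  61.10827869  66.58117209] [ 0.10561371  0.61623649 -0.79612966] 9.85
```

View pics/s7.png

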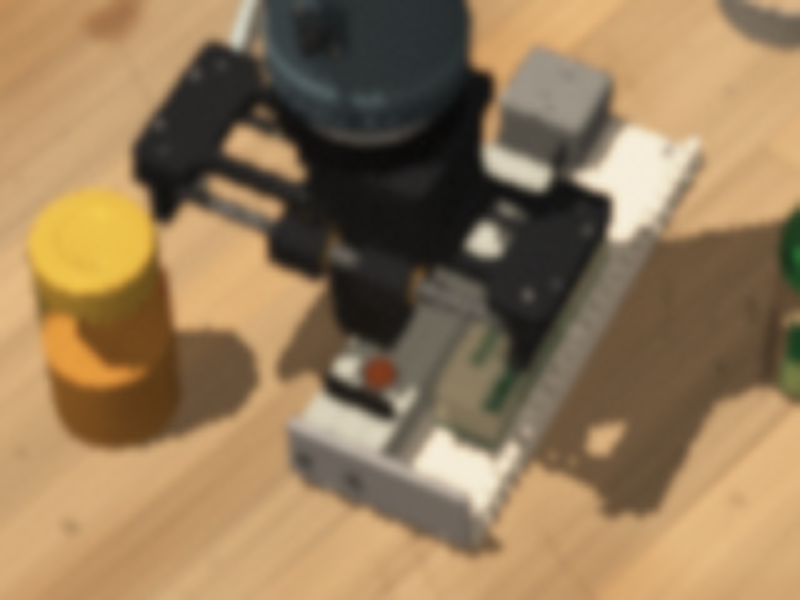

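Run:
```python
from h import *
s=bot.read_camera("side");p=np.array([578.7,61.1,49.6]);ex=np.array([.972,-.233,0]);ey=np.array([.233,.972,0])
f=lambda q:((proj(s,q)-[210,175]+.4)*5).round(0)
for n,q in(("axis",p),("front",p+9*ey),("fl",p+9*ey-17*ex),("fr",p+9*ey+17*ex),("btn",np.array([577,61.3,44.]))):print(n,f(q))
w=bot.read_camera("wrist");cv2.imwrite("pics/w7.png",w["frame"][:,:,::-1]);t=bot.read_camera("top");crop(t,265,125,160,120,5,"pics/t7.png")
```

```text
axis [373. 364.]
front [364. 380.]
fl [399. 394.]
fr [329. 365.]
btn [377. 373.]
```

View pics/w7.png

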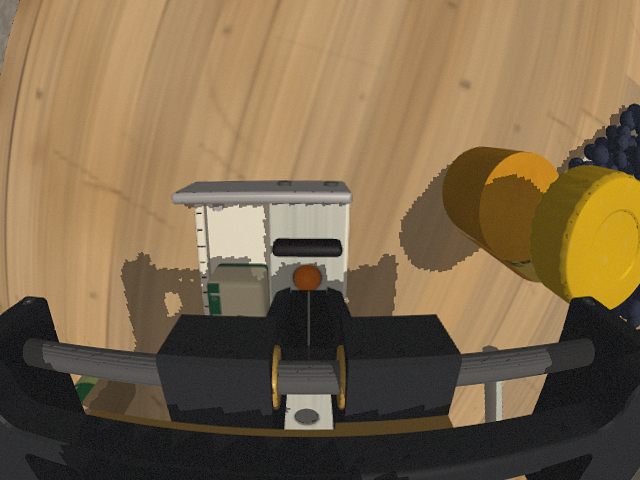

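Run:
```python
from h import *
w=bot.read_camera("wrist");print(bot.get_obs()["ee_pos"])
ey=np.array([.233,.972,0]);
for n,u,z in(("tip edge c",(309,290),49.6),("tip L",(275,290),49.6),("tip R",(343,290),49.6),("btn",(307.5,277),44),("tab near",(307,256),52),("tab near bottom",(307,256),40)):
  p=wcast(w,u,z);print(n,p.round(1),"along",(p@ey).round(1))
print(bot.get_obs()["ee_pos"]@ey)
s=bot.read_camera("side");ua=np.array([210+378/5-.4,175+342/5-.4]);print(cast(s,ua,49.6),cast(s,ua,49.6)@ey)
```

```text
[578.1927864   60.96763766  65.97314062]
tip edge c [579.6  58.3  49.6] along 191.8
tip L [562.9  62.3  49.6] along 191.7
tip R [596.3  54.3  49.6] along 191.7
btn [580.   63.2  44. ] along 196.5
tab near [583.   77.1  52. ] along 210.8
tab near bottom [582.  73.  40.] along 206.5
193.9794630383469
[579.55985412  49.11522196  49.6       ] 182.7774417498624
```

View pics/t7.png

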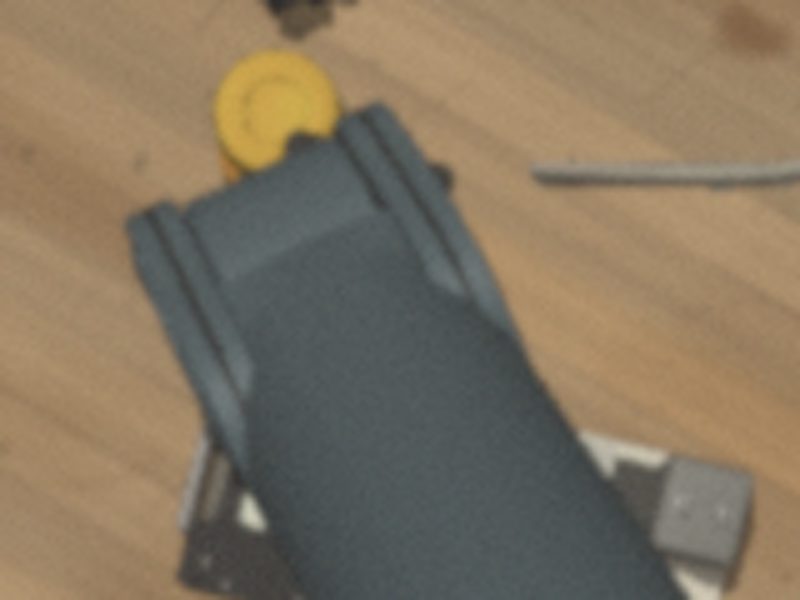

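Run:
```python
from h import *
s=bot.read_camera("side");crop(s,255,215,60,45,13,"pics/s8.png")
w=bot.read_camera("wrist");crop(w,240,200,160,120,5,"pics/w8.png")
p=np.array([578.7,61.1,49.6]);ey=np.array([.233,.972,0])
T=w["cam_to_world"];print(T[:3,3].round(1),T[:3,2].round(2))
```

```text
[597.1 134.8 219.8] [-0.07 -0.29 -0.96]
```

View pics/s8.png

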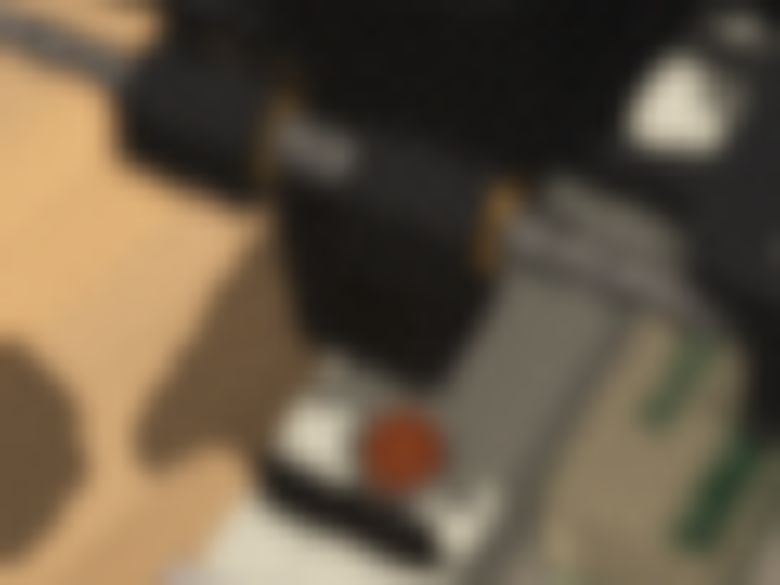

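View pics/w8.png

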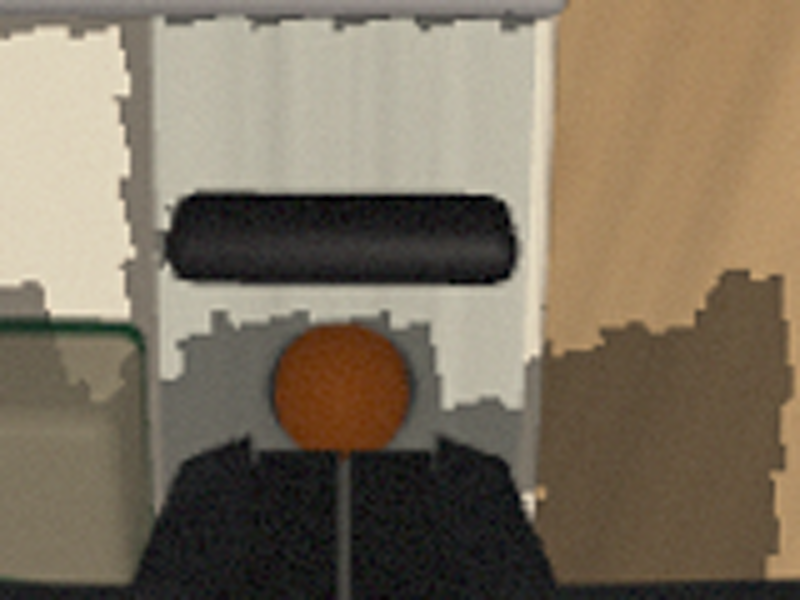

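```bash
python3 - <<'E'
from h import *
w=bot.read_camera("wrist");K=w["mtx"];T=w["cam_to_world"]
def ray(u):
    v=np.array(u)-[K[0,2],K[1,2]];r=np.hypot(*v);th=r/K[0,0];return np.array([*(np.sin(th)*v/r),np.cos(th)])
a=ray((211,290));b=ray((406,290))
a/=a[2];b/=b[2]
d=88.2/(b[0]-a[0]);pc=(a+b)/2*d
P=T[:3,:3]@pc+T[:3,3];print("depth",d,"tip pos world",P,"rel TCP",P-bot.get_obs()["ee_pos"], (P-bot.get_obs()["ee_pos"])@np.array([.233,.972,0]))
E
python3 - <<'E'
import cv2
im=cv2.imread("pics/w1.png");cv2.imwrite("pics/w1z.png",cv2.resize(im[270:420,80:320],None,fx=3.3,fy=3.3,interpolation=cv2.INTER_CUBIC))
E
```

```text
depth 163.22740499657175 tip pos world [581.15625206  67.3020748   70.33549188] rel TCP [3.18371288 6.34386768 4.68968284] 6.9080444885136085
```

View pics/w1z.png

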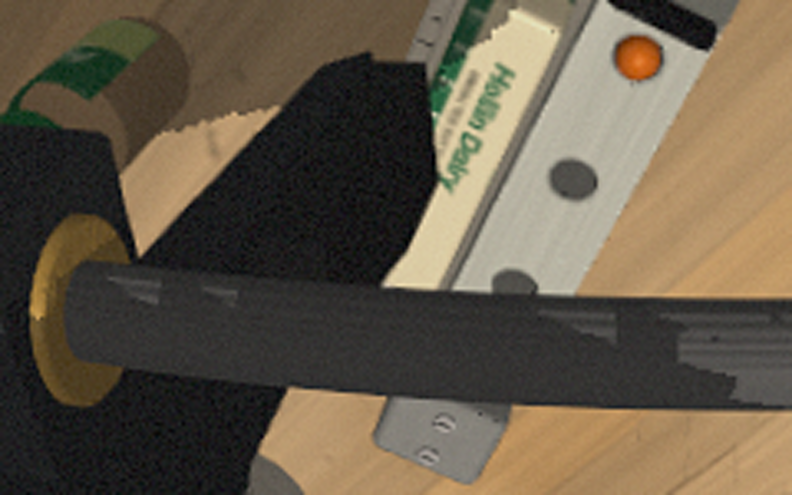

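The fingertip edge looks higher in the pictures than its nominal 17 mm ahead of the TCP, so I'll find the contact by force. I'll creep down.

Emit:
{"op": "carry_out", "data": {
  "moves": [0,0,-1,0,0,0,0,0,0,-2,0,0,0,0,0,0,-3,0,0,0,0,0,0,-4,0,0,0,0,0,0,-5,0,0,0,0,0,0,-5,0,0,0,0]
}}

```text
t: 10.85
ee_pos: [577.9, 61.0, 60.4]
orientation: [-0.438, -0.555, -0.438, 0.555]
force: [-0.5, 0.1, -0.6]
grip_width: 0.8
```

Run:
```python
from h import *
for i in range(2):
  w=bot.read_camera("wrist");o=bot.get_obs();print(o["ee_pos"],o["force"],o["t"])
crop(w,240,200,160,120,5,"pics/w9.png")
s=bot.read_camera("side");crop(s,255,215,60,45,13,"pics/s9.png")
```

```text
[577.9212021   60.98364658  60.52373294] [ 0.16828269  1.3665952  -0.13161943] 10.9
[577.9632913   61.02729621  60.59573905] [-0.34202432  0.01116728 -0.27946725] 10.95
```

View pics/w9.png

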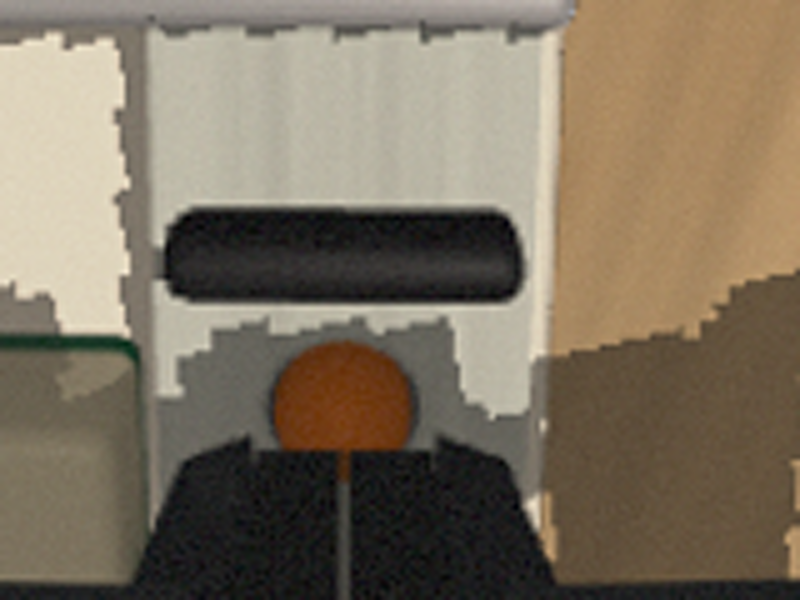

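View pics/s9.png

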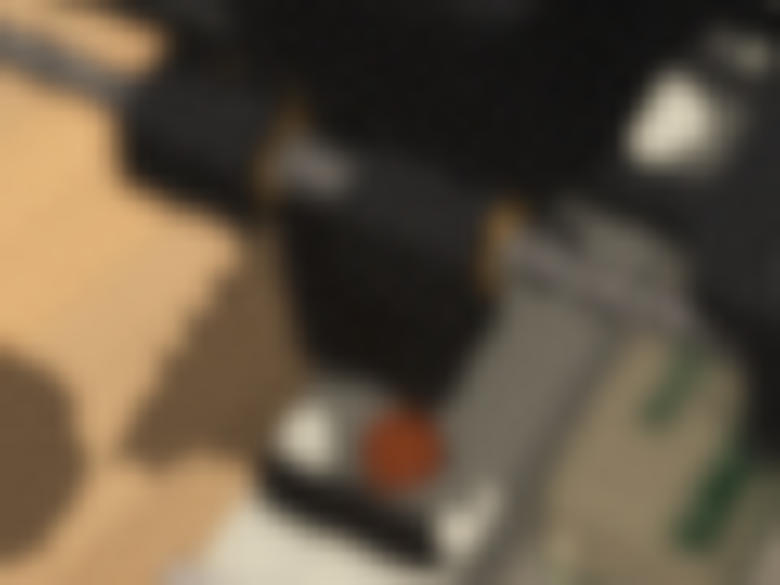

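Emit:
{"op": "carry_out", "data": {
  "moves": [0,0,-1,0,0,0,0,0,0,-2,0,0,0,0,0,0,-3,0,0,0,0,0,0,-3.5,0,0,0,0,0,0,-4,0,0,0,0,0,0,-4,0,0,0,0]
}}

```text
t: 11.6
ee_pos: [577.9, 61.0, 56.6]
orientation: [-0.438, -0.555, -0.438, 0.555]
force: [0.2, 0.5, 0.2]
grip_width: 0.8
```

Emit:
{"op": "carry_out", "data": {
  "moves": [0,0,-1,0,0,0,0,0,0,-2,0,0,0,0,0,0,-3,0,0,0,0,0,0,-3,0,0,0,0]
}}

```text
t: 12.0
ee_pos: [577.8, 61.0, 53.4]
orientation: [-0.438, -0.555, -0.438, 0.555]
force: [0.0, -0.1, -0.5]
grip_width: 0.6
```

Run:
```python
from h import *
w=bot.read_camera("wrist");cv2.imwrite("pics/w10.png",w["frame"][:,:,::-1])
s=bot.read_camera("side");crop(s,200,160,160,120,5,"pics/s10.png")
```

```text
(no output)
```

View pics/w10.png

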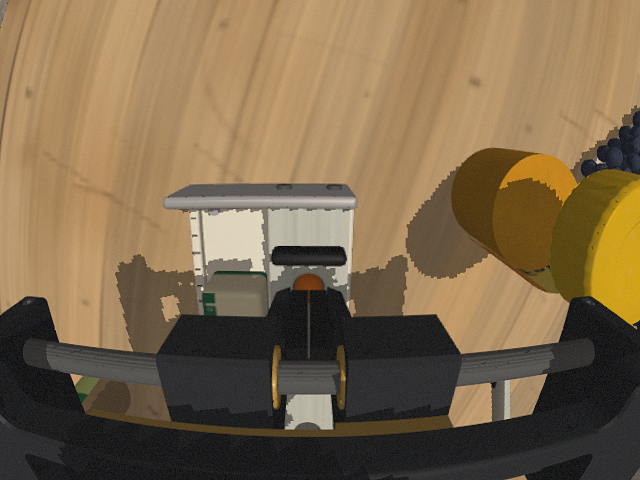

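View pics/s10.png

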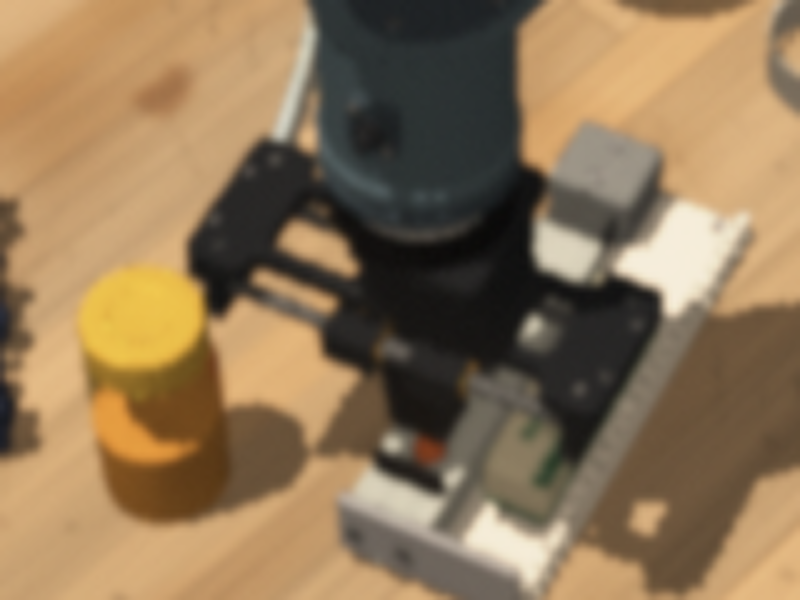

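The tool's right bracket comes close to the yellow jar in this orientation (wrist pixel (600,310)), and pushing +y would run into it. I'll rise and turn the gripper 90° so its long side lies along the gauge.

Emit:
{"op": "carry_out", "data": {
  "moves": [0,0,30,0,0,0,0,0,0,65,0,0,0,0,0,0,65,0,0,8.5,0,0,0,65,0,0,17,0,0,0,65,0,0,25.5,0,0,0,65,0,0,34,0,0,0,65,0,0,42.5,0,0,0,65,0,0,51,0,0,0,65,0,0,59.5,0,0,0,65,0,0,68,0,0,0,65,0,0,76.5,0,0,0,65,0,0,85,0,0,0,65,0,0,90,0,0,0,65,0,0,90,0,0,0,65,0,0,90,0]
}}

```text
t: 13.6
ee_pos: [577.9, 60.9, 118.6]
orientation: [0.702, 0.083, 0.702, -0.083]
force: [-0.5, 0.3, 0.8]
grip_width: 0.4
```

Run:
```python
from h import *
w=bot.read_camera("wrist");cv2.imwrite("pics/w11.png",w["frame"][:,:,::-1])
s=bot.read_camera("side");crop(s,200,160,160,120,5,"pics/s11.png")
o=bot.get_obs();print(o["ee_pos"],o["t"],o["joints"],o["force"])
```

```text
[577.99255475  60.93995926 118.65415821] 13.7 [ 0.34936881  0.68815399 -0.74066904  1.77673946  0.57600614  0.90617541
  0.68926003] [-0.68196675 -0.30187743 -0.88287042]
```

View pics/w11.png

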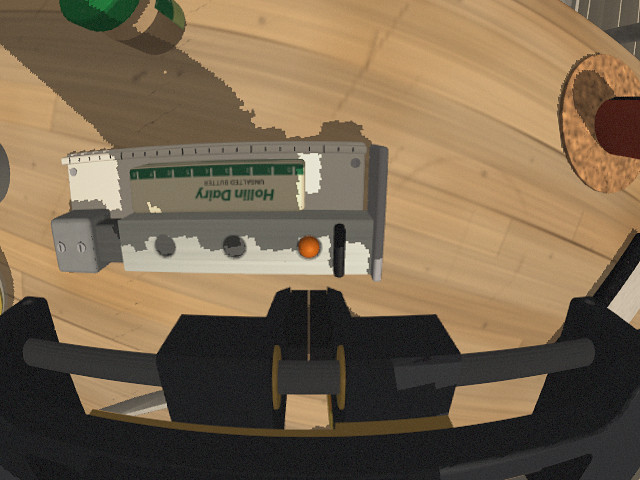

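View pics/s11.png

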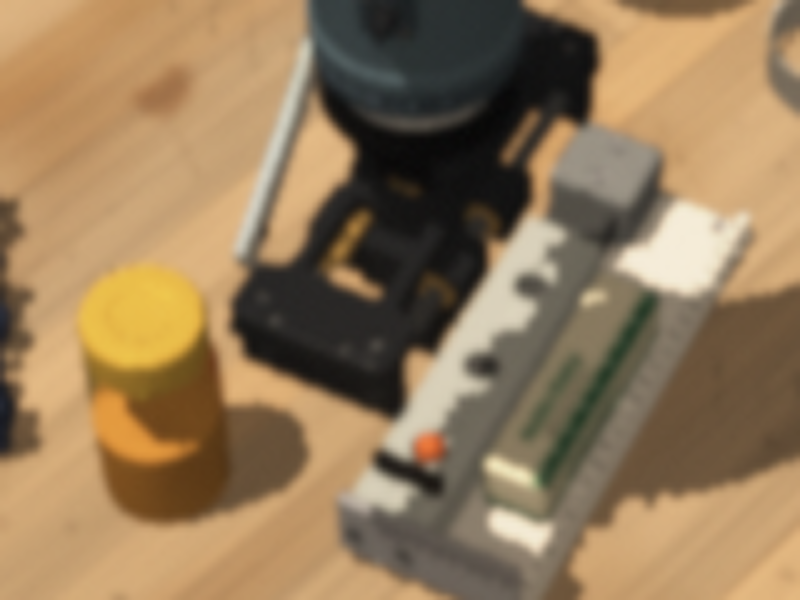

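Emit:
{"op": "carry_out", "data": {
  "moves": [-0.7,-2.9,-30,0,0,0,0,-0.7,-2.9,-55,0,0,0,0,-0.7,-2.9,-63,0,0,0,0,-0.7,-2.9,-66,0,0,0,0,-0.7,-2.9,-66,0,0,0,0]
}}

```text
t: 14.2
ee_pos: [577.7, 58.5, 53.2]
orientation: [0.703, 0.082, 0.702, -0.082]
force: [0.4, -0.7, 0.5]
grip_width: 0.5
```

Run:
```python
from h import *
w=bot.read_camera("wrist");crop(w,240,200,160,120,5,"pics/w12.png")
s=bot.read_camera("side");crop(s,255,215,60,45,13,"pics/s12.png")
o=bot.get_obs();print(o["ee_pos"],o["t"],o["force"])
```

```text
[578.10542283  58.43310766  53.73924341] 14.3 [0.11862645 0.49919054 0.06603559]
```

View pics/w12.png

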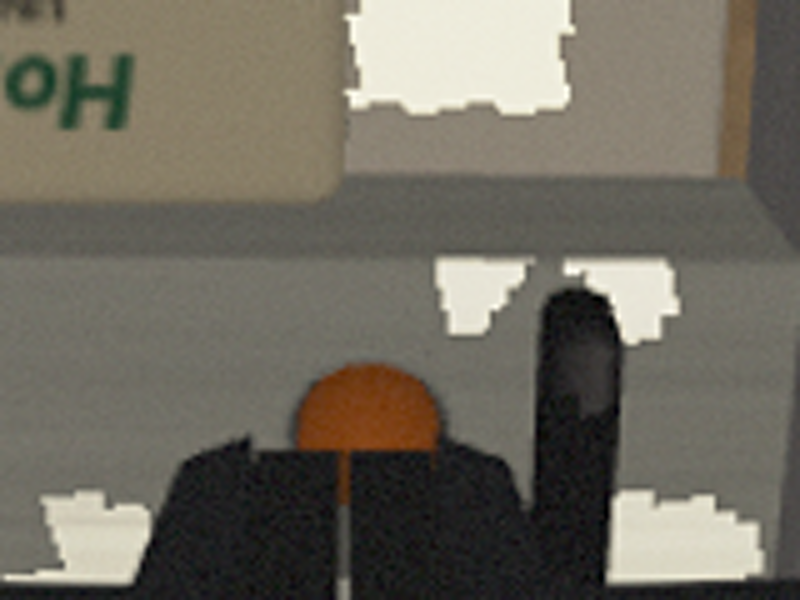

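View pics/s12.png

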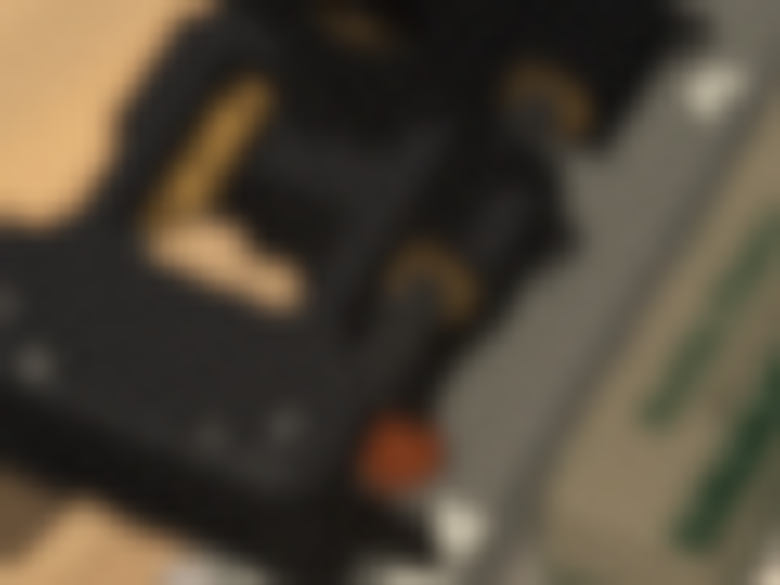

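Emit:
{"op": "carry_out", "data": {
  "moves": [0,0,-1,0,0,0,0,0,0,-2,0,0,0,0,0,0,-3,0,0,0,0,0,0,-4,0,0,0,0,0,0,-4,0,0,0,0]
}}

```text
t: 14.8
ee_pos: [577.2, 58.0, 48.5]
orientation: [0.702, 0.082, 0.702, -0.082]
force: [0.4, -0.6, 1.0]
grip_width: 0.6
```

Run:
```python
from h import *
w=bot.read_camera("wrist");crop(w,240,200,160,120,5,"pics/w13.png")
o=bot.get_obs();print(o["ee_pos"],o["t"],o["force"])
```

```text
[577.17353682  58.04573271  48.51423495] 14.85 [-0.29780945 -0.01088721 -0.51512284]
```

View pics/w13.png

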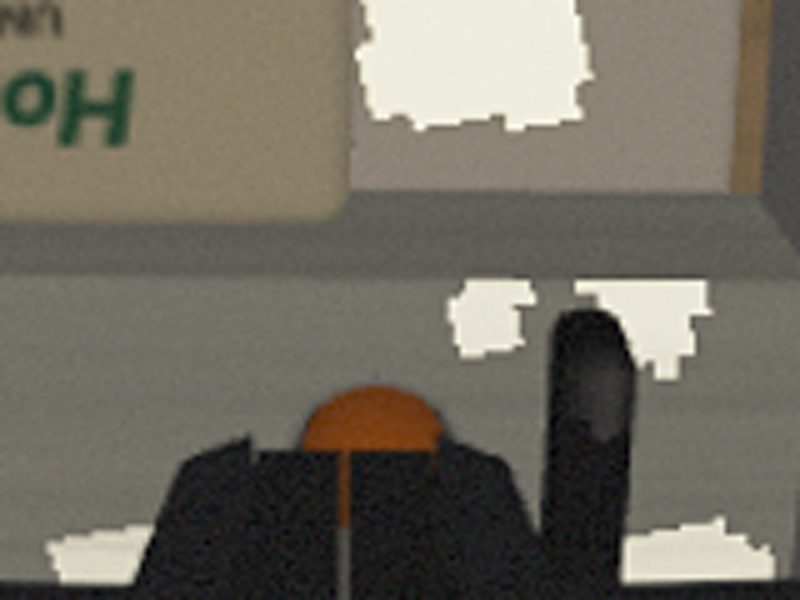

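Emit:
{"op": "carry_out", "data": {
  "moves": [0,0,-1,0,0,0,0,0,0,-2,0,0,0,0,0,0,-3,0,0,0,0,0,0,-3,0,0,0,0]
}}

```text
t: 15.25
ee_pos: [577.2, 58.1, 45.4]
orientation: [0.702, 0.082, 0.702, -0.082]
force: [-1.3, -0.1, -0.4]
grip_width: 0.6
```

Emit:
{"op": "carry_out", "data": {
  "moves": [0,0,-1,0,0,0,0,0,0,-2,0,0,0,0,0,0,-2,0,0,0,0]
}}

```text
t: 15.55
ee_pos: [577.2, 58.0, 43.5]
orientation: [0.702, 0.082, 0.702, -0.082]
force: [-0.6, 0.8, 0.2]
grip_width: 0.4
```

Run:
```python
from h import *
w=bot.read_camera("wrist");crop(w,240,200,160,120,5,"pics/w14.png")
o=bot.get_obs();print(o["ee_pos"],o["t"],o["force"])
```

```text
[577.21409198  58.0368294   43.51593102] 15.6 [-0.53405649  1.00603189  0.98377404]
```

View pics/w14.png

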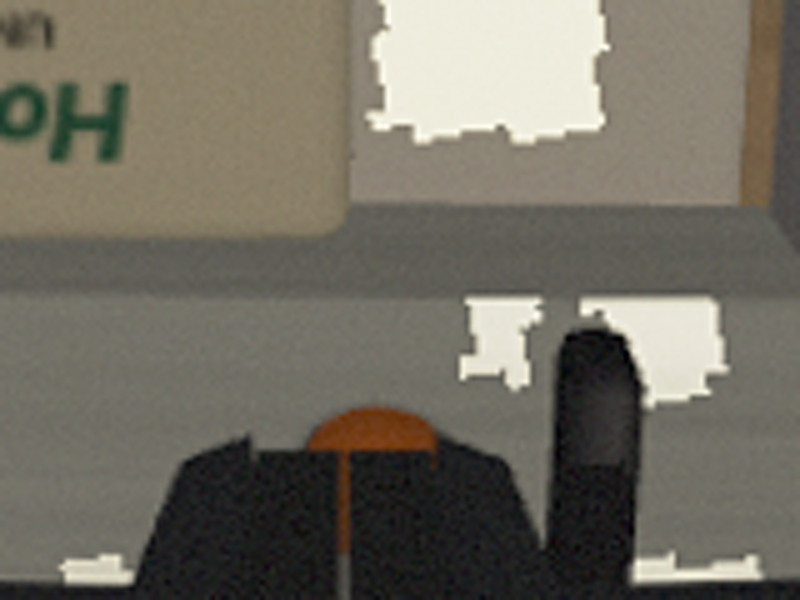

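Emit:
{"op": "carry_out", "data": {
  "moves": [0,0,-1,0,0,0,0,0,0,-2,0,0,0,0,0,0,-2,0,0,0,0]
}}

```text
t: 15.9
ee_pos: [577.2, 58.1, 41.5]
orientation: [0.702, 0.082, 0.702, -0.082]
force: [-0.0, -0.3, 0.2]
grip_width: 0.3
```

Emit:
{"op": "carry_out", "data": {
  "moves": [0,0,-1,0,0,0,0,0,0,-2,0,0,0,0,0,0,-2,0,0,0,0]
}}

```text
t: 16.2
ee_pos: [577.2, 58.0, 39.5]
orientation: [0.702, 0.082, 0.702, -0.082]
force: [0.1, 0.2, 0.3]
grip_width: 0.3
```

Run:
```python
from h import *
w=bot.read_camera("wrist");crop(w,240,200,160,120,5,"pics/w15.png")
s=bot.read_camera("side");crop(s,230,190,107,80,7,"pics/s15.png")
o=bot.get_obs();print(o["ee_pos"],o["t"],o["force"],w["cam_to_world"][:3,3])
```

```text
[577.24478116  58.08650492  39.5875645 ] 16.3 [-0.2548488  -0.31142663  0.61367941] [504.55034506  75.39924431 193.55085759]
```

View pics/w15.png

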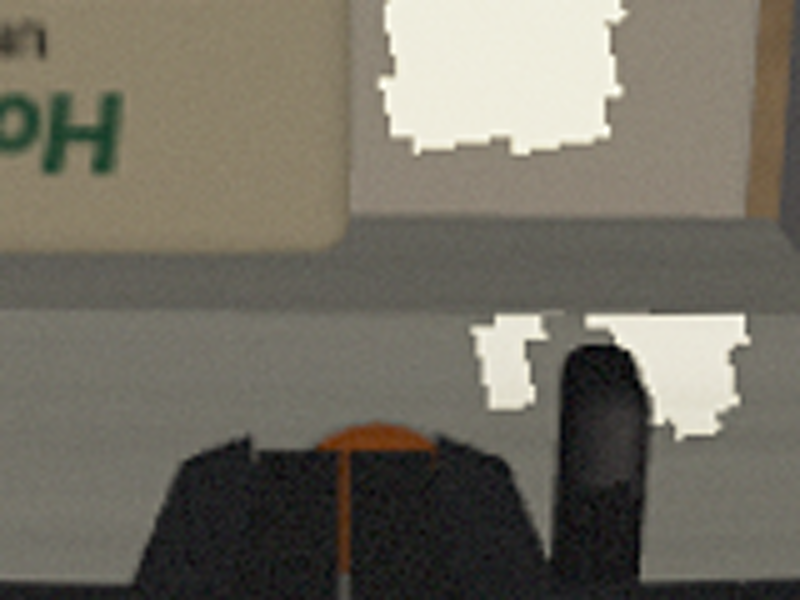

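View pics/s15.png

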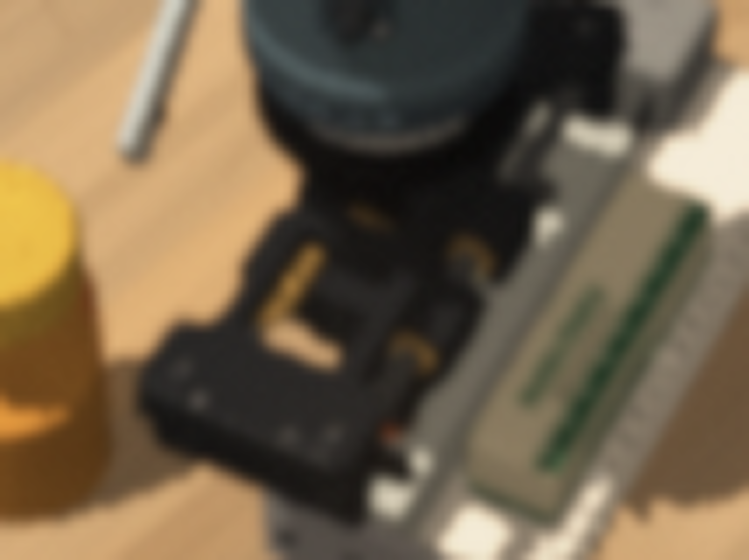

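Emit:
{"op": "carry_out", "data": {
  "moves": [0,0,-1,0,0,0,0,0,0,-2,0,0,0,0,0,0,-3,0,0,0,0,0,0,-3,0,0,0,0]
}}

```text
t: 16.7
ee_pos: [577.4, 58.1, 36.7]
orientation: [0.702, 0.082, 0.702, -0.082]
force: [0.1, -0.6, 3.4]
grip_width: 0.5
```

Emit:
{"op": "carry_out", "data": {
  "moves": [0,0,-1,0,0,0,0,0,0,-2,0,0,0,0,0,0,-2,0,0,0,0]
}}

```text
t: 17.0
ee_pos: [577.4, 58.1, 34.6]
orientation: [0.702, 0.082, 0.702, -0.082]
force: [-0.5, 0.6, 3.7]
grip_width: 0.7
```

Emit:
{"op": "carry_out", "data": {
  "moves": [0,0,-1,0,0,0,0,0,0,-2,0,0,0,0,0,0,-2,0,0,0,0]
}}

```text
t: 17.3
ee_pos: [577.4, 58.1, 32.9]
orientation: [0.702, 0.082, 0.702, -0.082]
force: [-1.1, 0.1, 6.8]
grip_width: 0.6
```

Emit:
{"op": "carry_out", "data": {
  "moves": [0,0,-0.5,0,0,0,0,0,0,-1,0,0,0,0,0,0,-1,0,0,0,0]
}}

```text
t: 17.6
ee_pos: [577.4, 58.1, 32.7]
orientation: [0.702, 0.082, 0.702, -0.083]
force: [-4.9, -1.8, 16.4]
grip_width: 0.4
```

Run:
```python
from h import *
w=bot.read_camera("wrist");crop(w,240,200,160,120,5,"pics/w16.png")
for i in range(2):
  o=bot.get_obs();print(o["ee_pos"],o["t"],o["force"])
```

```text
[577.44799115  58.14478258  32.74878291] 17.65 [-4.24860534 -1.84108741 15.99682218]
[577.44799115  58.14478258  32.74878291] 17.65 [-4.24860534 -1.84108741 15.99682218]
```

View pics/w16.png

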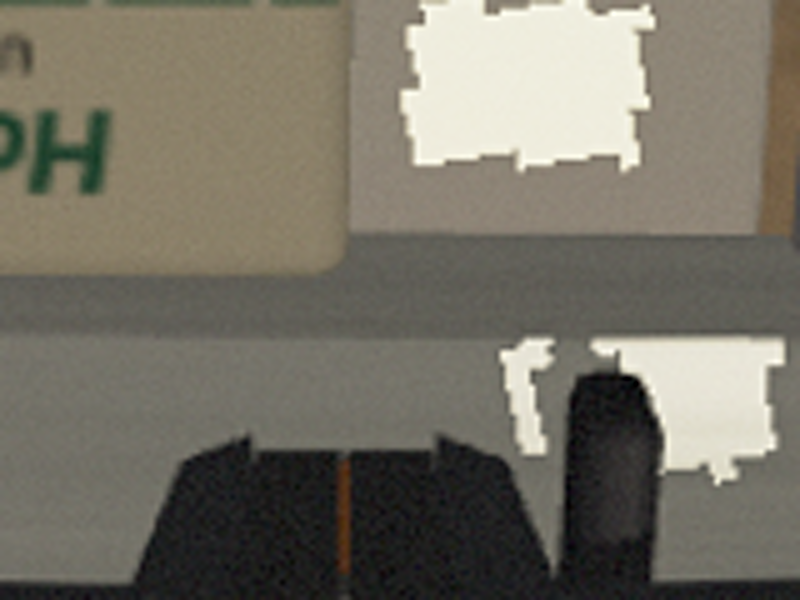

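Force jumps to 16 N at TCP z 32.7, so the tip rests on the sleeve with the button flush, seen orange only in the slit at crop (343,510). I'll ease the pressure slightly and push along gauge +y.

Emit:
{"op": "carry_out", "data": {
  "moves": [0,0,0.5,0,0,0,0,0.5,1.9,0.5,0,0,0,0,0.9,3.9,0.5,0,0,0,0,1.4,5.8,0.5,0,0,0,0,1.9,7.8,0.5,0,0,0,0,2.3,9.7,0.5,0,0,0,0,2.8,11.7,0.5,0,0,0,0,3.3,13.6,0.5,0,0,0,0,3.7,15.5,0.5,0,0,0,0,3.7,15.5,0.5,0,0,0,0]
}}

```text
t: 18.65
ee_pos: [580.8, 71.9, 32.7]
orientation: [0.702, 0.081, 0.702, -0.084]
force: [-3.6, -4.4, 13.0]
grip_width: 0.3
```

Run:
```python
from h import *
w=bot.read_camera("wrist");cv2.imwrite("pics/w17.png",w["frame"][:,:,::-1])
o=bot.get_obs();print(o["ee_pos"],o["t"],o["force"])
```

```text
[580.84732368  71.97623991  32.7489902 ] 18.7 [-4.26852954 -4.48185531 12.00195046]
```

View pics/w17.png

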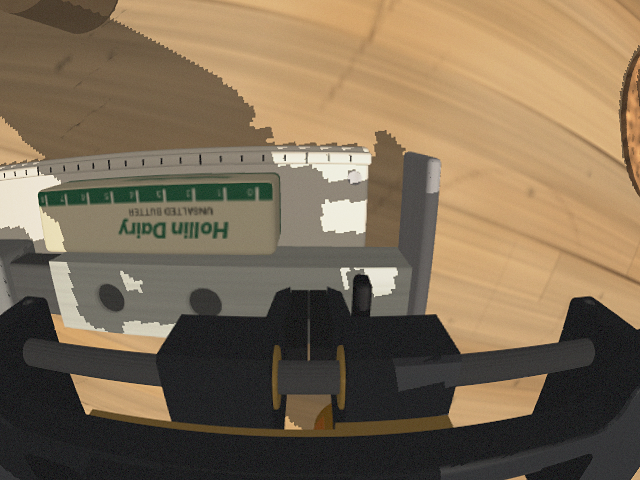

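Emit:
{"op": "carry_out", "data": {
  "moves": [0,0,2,0,0,0,0,0,0,3,0,0,0,0,0.7,2.9,3,0,0,0,0,1.4,5.8,3,0,0,0,0,2.1,8.7,3,0,0,0,0,2.8,11.7,3,0,0,0,0,3.5,14.6,3,0,0,0,0,4.2,17.5,3,0,0,0,0,4.7,19.4,3,0,0,0,0,4.7,19.4,3,0,0,0,0]
}}

```text
t: 19.7
ee_pos: [585.3, 91.6, 34.7]
orientation: [0.702, 0.082, 0.703, -0.083]
force: [-1.0, -3.8, 2.4]
grip_width: 0.3
```

Run:
```python
from h import *
w=bot.read_camera("wrist");cv2.imwrite("pics/w18.png",w["frame"][:,:,::-1])
t=bot.read_camera("top");crop(t,265,125,160,120,5,"pics/t18.png")
o=bot.get_obs();print(o["ee_pos"],o["t"],o["force"])
```

```text
[585.33505304  91.75982813  34.75144811] 19.8 [-2.15263734 -5.19707112  2.75800033]
```

View pics/w18.png

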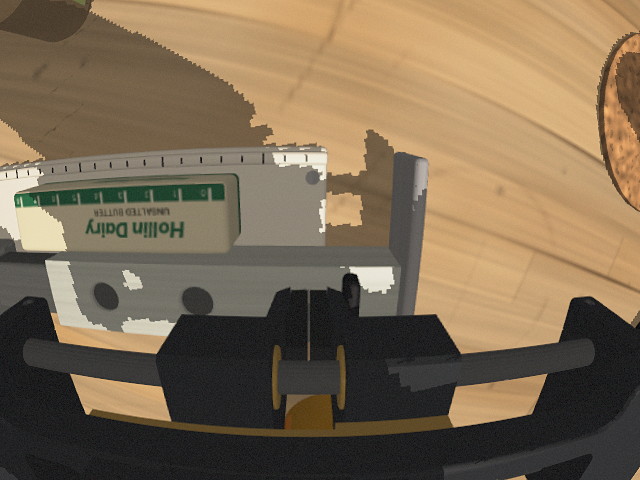

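View pics/t18.png

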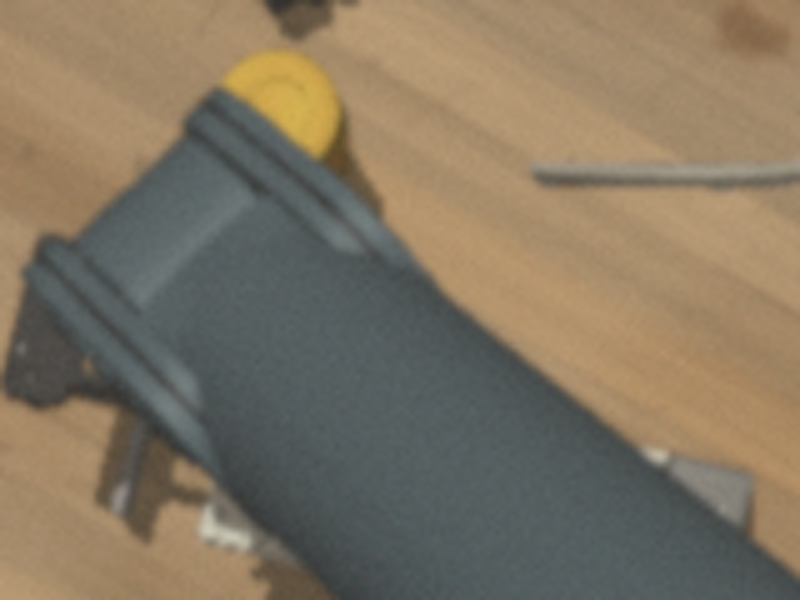

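Run:
```python
from h import *
w=bot.read_camera("wrist");ey=np.array([.233,.972,0])
for n,u in (("h2",(197.5,301)),("h3",(106,296.5))):
  p=wcast(w,u,40);print(n,p.round(1),p@ey)
print("initial along h2,h3,btn",[np.array(p)@ey for p in((565.9,12.8,0),(553.8,-35.7,0),(577,61.3,0))])
p=wcast(w,(395,155),50);print("stop inner top end",p,p@ey)
```

```text
h2 [573.8  42.1  40. ] 174.62258832409165
h3 [562.3  -6.   40. ] 125.16347142712337
initial along h2,h3,btn [np.float64(144.2963), np.float64(94.33500000000001), np.float64(194.0246)]
stop inner top end [529.03532226 138.90709557  50.        ] 258.28292698416345
```

Emit:
{"op": "carry_out", "data": {
  "moves": [0.5,1.9,0,0,0,0,0,0.9,3.9,0,0,0,0,0,1.4,5.8,0,0,0,0,0,1.9,7.8,0,0,0,0,0,2.3,9.7,0,0,0,0,0,2.8,11.7,0,0,0,0,0,3.3,13.6,0,0,0,0,0,3.5,14.6,0,0,0,0,0,3.5,14.6,0,0,0,0,0]
}}

```text
t: 20.75
ee_pos: [589.3, 109.3, 35.2]
orientation: [0.702, 0.083, 0.702, -0.081]
force: [0.4, 0.4, -0.9]
grip_width: 0.4
```

Emit:
{"op": "carry_out", "data": {
  "moves": [0.1,0.6,0,0,0,0,0,0.3,1.2,0,0,0,0,0,0.4,1.8,0,0,0,0,0,0.6,2.4,0,0,0,0,0,0.7,3.0,0,0,0,0,0]
}}

```text
t: 21.25
ee_pos: [589.8, 110.2, 35.1]
orientation: [0.702, 0.082, 0.702, -0.083]
force: [-1.6, -1.8, 1.6]
grip_width: 0.5
```

Run:
```python
from h import *
w=bot.read_camera("wrist");ey=np.array([.233,.972,0]);cv2.imwrite("pics/w19.png",w["frame"][:,:,::-1])
o=bot.get_obs();print(o["ee_pos"],o["t"],o["force"])
```

```text
[589.72891703 110.19414216  35.08033678] 21.3 [-1.25353235 -1.50136588  2.67883562]
```

View pics/w19.png

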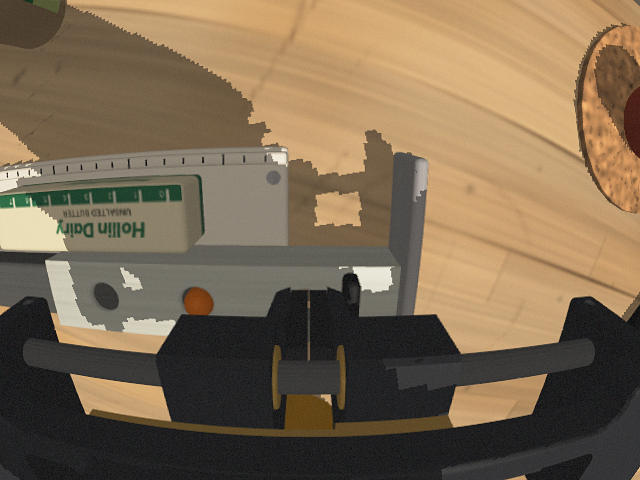

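Emit:
{"op": "carry_out", "data": {
  "moves": [0.1,0.5,0,0,0,0,0,0.2,1,0,0,0,0,0,0.2,1,0,0,0,0,0]
}}

```text
t: 21.6
ee_pos: [590.0, 111.3, 35.1]
orientation: [0.702, 0.082, 0.702, -0.083]
force: [-1.2, -1.7, 1.4]
grip_width: 0.6
```

Run:
```python
from h import *
w=bot.read_camera("wrist");crop(w,150,260,120,90,6,"pics/w20.png")
o=bot.get_obs();print(o["ee_pos"],o["t"],o["force"])
for n,u in (("h3",(106,296.5)),("btn",(198,300))):
  p=wcast(w,u,40 if n=="h3" else 46.5);print(n,p.round(1),p@np.array([.233,.972,0]))
```

```text
[590.02577455 111.2984803   35.07499862] 21.65 [-1.20343186 -2.52524437  1.88639205]
h3 [567.1  13.4  40. ] 145.1142256003738
btn [575.5  64.8  46.5] 197.11619931801508
```

View pics/w20.png

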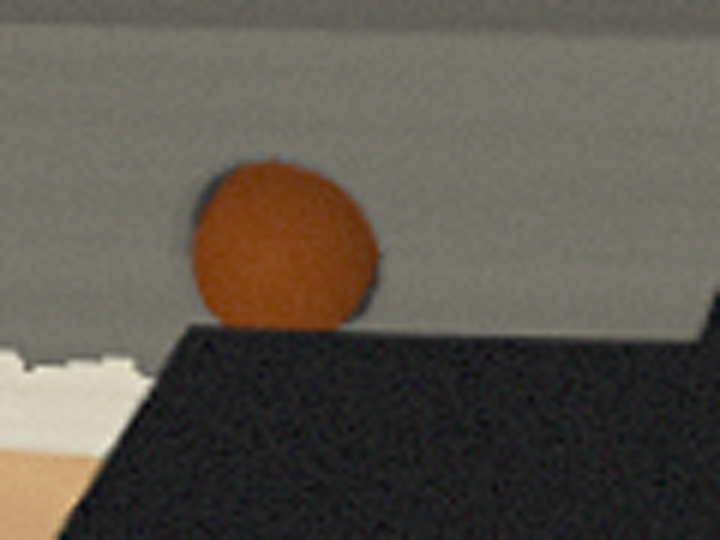

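Emit:
{"op": "carry_out", "data": {
  "moves": [-1,-4,0,0,0,0,0,-1.2,-5,10,0,0,0,0,-1.2,-5,40,0,0,0,0,-1.2,-5,80,0,0,0,0,-10,-45,100,0,0,0,0,-22,-95,100,0,0,0,0,-34,-145,100,0,0,0,0,-34,-145,100,0,0,0,0]
}}

```text
t: 22.45
ee_pos: [554.8, -42.1, 135.1]
orientation: [0.702, 0.084, 0.702, -0.088]
force: [0.5, -1.0, -1.0]
grip_width: 0.3
```

Run:
```python
from h import *
w=bot.read_camera("wrist");cv2.imwrite("pics/w21.png",w["frame"][:,:,::-1]);
s=bot.read_camera("side");crop(s,200,170,160,120,5,"pics/s21.png")
o=bot.get_obs();print(o["ee_pos"],o["t"],o["force"])
```

```text
[556.14994101 -34.97764366 135.72240234] 22.55 [0.35709452 0.94631236 0.14896413]
```

View pics/w21.png

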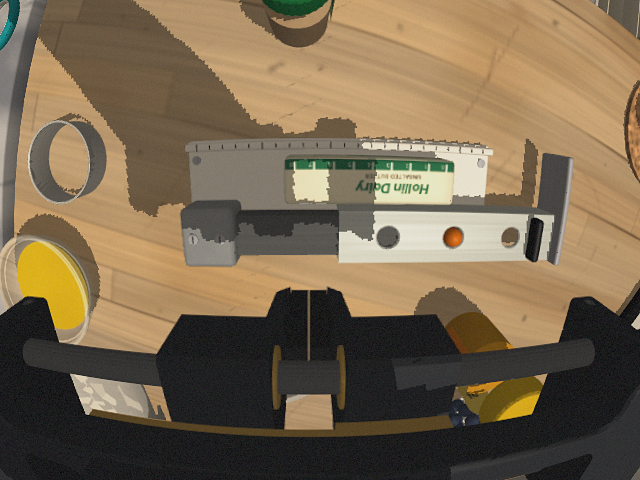

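View pics/s21.png

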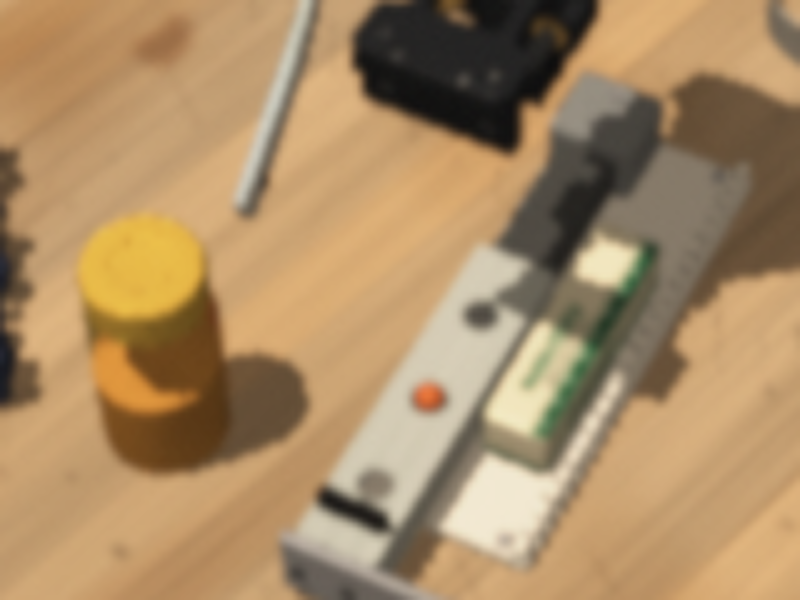

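The orange button is visible in the middle hole (wrist (454,237), side crop (428,397)). Next I check that it is up at its original pixel, and measure the butter's ends.

Run:
```python
from h import *
s=bot.read_camera("side");w=bot.read_camera("wrist");ey=np.array([.233,.972,0]);ex=np.array([.972,-.233,0])
hsv=cv2.cvtColor(s["frame"],cv2.COLOR_RGB2HSV);m=cv2.inRange(hsv,np.array((0,130,100)),np.array((14,255,255)));k=np.zeros_like(m);k[240:258,278:298]=m[240:258,278:298]
M=cv2.moments(k,True);print("btn side",M['m10']/M['m00'],M['m01']/M['m00'],M['m00'])
O=np.array([577,61.3,0])-20*ex
for n,u in(("front top near-sleeve",(453,203)),("front top lip",(453,160)),("back top sleeve",(286,203)),("back top lip",(286,158))):
  d=wcast(w,u,40)-O;print(n,"gauge x",(d@ex).round(1),"y rel btn",(d@ey).round(1))
for n,u,z in(("btn",(454,237),45),("h3",(388,237),40),("stopedge",(543,156),50),("stop edge2",(543,236),50)):
  d=wcast(w,u,z)-O;print(n,(d@ex).round(1),(d@ey).round(1))
print(bot.get_obs()["ee_pos"])
```

```text
btn side 285.1363636363636 249.0 22.0
front top near-sleeve gauge x -4.0 y rel btn 8.1
front top lip gauge x -35.0 y rel btn 5.6
back top sleeve gauge x -2.5 y rel btn -111.4
back top lip gauge x -33.4 y rel btn -111.1
btn 20.1 9.5
h3 21.7 -39.3
stopedge -44.1 77.0
stop edge2 17.5 86.8
[556.59687704 -31.63914006 135.80983723]
```

Button's side pixel (285.1,249.0) equals its start pixel (285.0,249.2), so it is fully up with the sleeve one hole out. Next I go behind the butter's rear end and descend part-way.

Emit:
{"op": "carry_out", "data": {
  "moves": [-26,-21,0,0,0,0,0,-52,-43,0,0,0,0,0,-52,-43,-40,0,0,0,0,-52,-43,-80,0,0,0,0,-52,-43,-95,0,0,0,0,-52,-43,-95,0,0,0,0,-52,-43,-95,0,0,0,0]
}}

```text
t: 23.35
ee_pos: [505.2, -74.9, 41.2]
orientation: [0.703, 0.082, 0.702, -0.081]
force: [0.5, 0.2, -0.8]
grip_width: 0.4
```

Run:
```python
from h import *
w=bot.read_camera("wrist");cv2.imwrite("pics/w22.png",w["frame"][:,:,::-1]);
s=bot.read_camera("side");crop(s,260,150,120,90,6,"pics/s22.png")
o=bot.get_obs();print(o["ee_pos"],o["t"],o["force"])
```

```text
[505.5876639  -75.76089123  41.67401363] 23.45 [ 0.3693155  -1.51511368 -0.13117295]
```

View pics/w22.png

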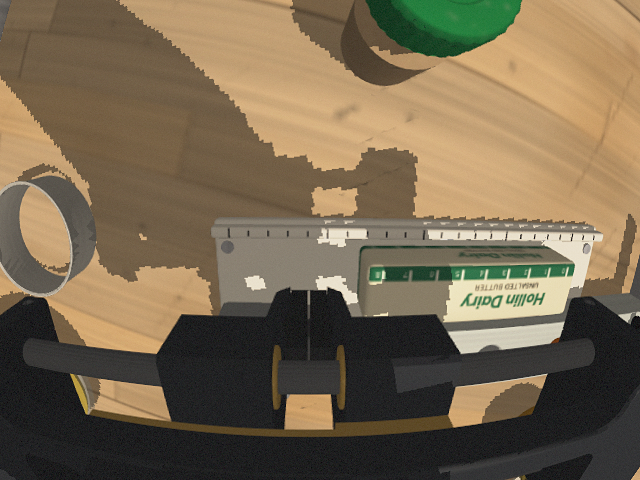

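View pics/s22.png

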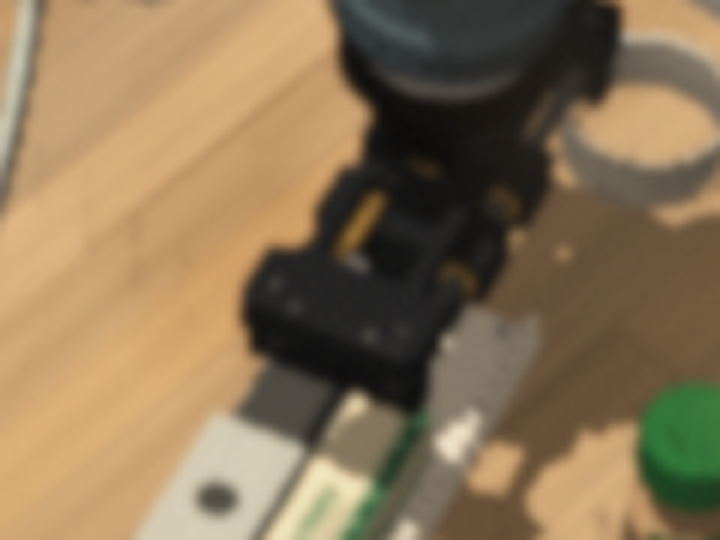

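Emit:
{"op": "carry_out", "data": {
  "moves": [-1,0,-8,0,0,0,0,-2,0,-14,0,0,0,0,-2,0,-19,0,0,0,0,-2,0,-23,0,0,0,0,-2,0,-23,0,0,0,0]
}}

```text
t: 23.95
ee_pos: [501.7, -76.4, 16.5]
orientation: [0.702, 0.082, 0.703, -0.082]
force: [-0.4, 0.2, 0.8]
grip_width: 0.5
```

Run:
```python
from h import *
w=bot.read_camera("wrist");cv2.imwrite("pics/w23.png",w["frame"][:,:,::-1]);
o=bot.get_obs();print(o["ee_pos"],o["t"],o["force"])
```

```text
[501.88378847 -76.37024201  16.84186183] 24.0 [-0.21824537 -0.75299596  0.07097242]
```

View pics/w23.png

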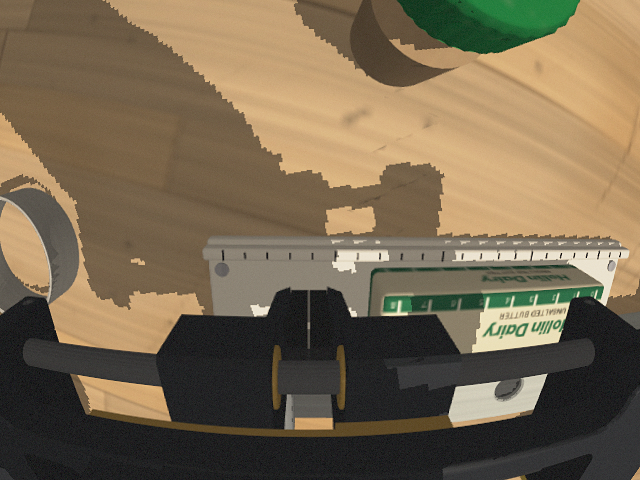

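Emit:
{"op": "carry_out", "data": {
  "moves": [0.9,3.9,0,0,0,0,0,1.9,7.8,0,0,0,0,0,2.8,11.7,0,0,0,0,0,3.7,15.6,0,0,0,0,0,4.7,19.4,0,0,0,0,0,5.6,23.3,0,0,0,0,0,6.5,27.2,0,0,0,0,0,7.5,31.1,0,0,0,0,0,8.4,35,0,0,0,0,0,9.3,38.9,0,0,0,0,0,9.3,38.9,0,0,0,0,0]
}}

```text
t: 25.1
ee_pos: [511.6, -36.3, 17.1]
orientation: [0.702, 0.082, 0.702, -0.082]
force: [-0.7, 0.2, -0.2]
grip_width: 0.3
```

Run:
```python
from h import *
w=bot.read_camera("wrist");cv2.imwrite("pics/w24.png",w["frame"][:,:,::-1]);
o=bot.get_obs();print(o["ee_pos"],o["t"],o["force"])
```

```text
[511.42346651 -36.62702015  17.04938195] 25.15 [-0.40175086  0.25255511  0.01106301]
```

View pics/w24.png

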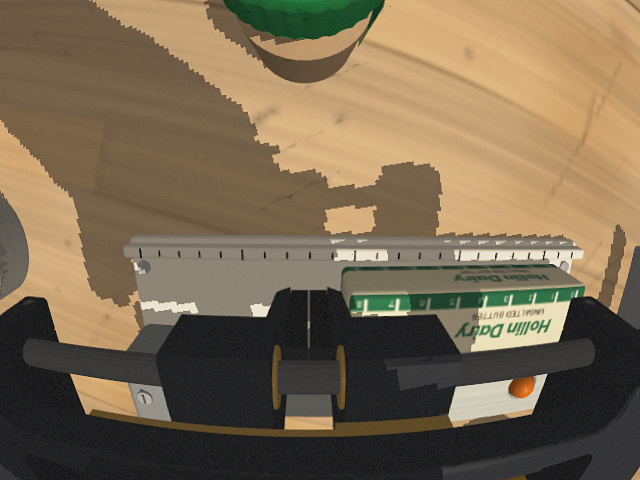

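Emit:
{"op": "carry_out", "data": {
  "moves": [0.9,3.9,0,0,0,0,0,1.9,7.8,0,0,0,0,0,2.8,11.7,0,0,0,0,0,3.7,15.6,0,0,0,0,0,4.7,19.4,0,0,0,0,0,5.6,23.3,0,0,0,0,0,6.5,27.2,0,0,0,0,0,7.5,31.1,0,0,0,0,0,8.4,35,0,0,0,0,0,9.3,38.9,0,0,0,0,0,10.3,42.8,0,0,0,0,0,11.2,46.7,0,0,0,0,0,11.2,46.7,0,0,0,0,0]
}}

```text
t: 26.45
ee_pos: [522.8, 10.1, 17.2]
orientation: [0.702, 0.082, 0.702, -0.082]
force: [-0.5, -0.2, 0.5]
grip_width: 0.6
```

Run:
```python
from h import *
w=bot.read_camera("wrist");cv2.imwrite("pics/w25.png",w["frame"][:,:,::-1]);
s=bot.read_camera("side");crop(s,200,170,160,120,5,"pics/s25.png")
o=bot.get_obs();print(o["ee_pos"],o["t"],o["force"])
```

```text
[522.66190767   9.42983336  17.15009392] 26.55 [ 1.38062161 -0.03576768 -0.13382599]
```

View pics/w25.png

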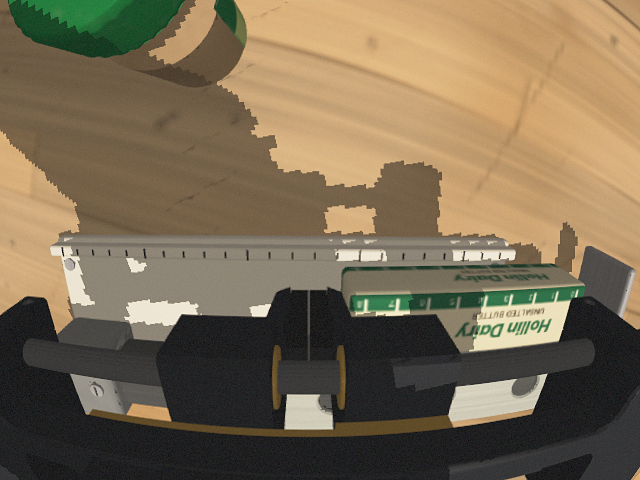

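View pics/s25.png

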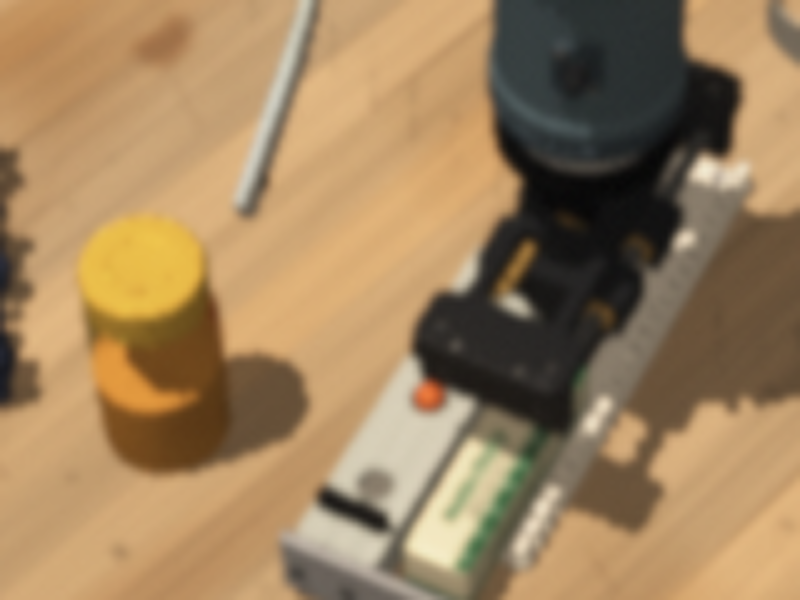

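Emit:
{"op": "carry_out", "data": {
  "moves": [0,0,2,0,0,0,0,0,0,4,0,0,0,0,0.5,1.9,4,0,0,0,0,0.9,3.9,4,0,0,0,0,1.4,5.8,4,0,0,0,0,1.9,7.8,4,0,0,0,0,2.3,9.7,4,0,0,0,0,2.3,9.7,4,0,0,0,0]
}}

```text
t: 27.35
ee_pos: [525.0, 19.4, 21.1]
orientation: [0.702, 0.082, 0.702, -0.082]
force: [0.8, -0.1, 0.5]
grip_width: 0.7
```

Run:
```python
from h import *
w=bot.read_camera("wrist");cv2.imwrite("pics/w26.png",w["frame"][:,:,::-1]);
s=bot.read_camera("side");crop(s,230,230,107,80,7,"pics/s26.png")
o=bot.get_obs();print(o["ee_pos"],o["t"],o["force"])
```

```text
[524.91722784  19.38635129  21.07939525] 27.45 [0.45123439 0.70835174 0.55460099]
```

View pics/w26.png

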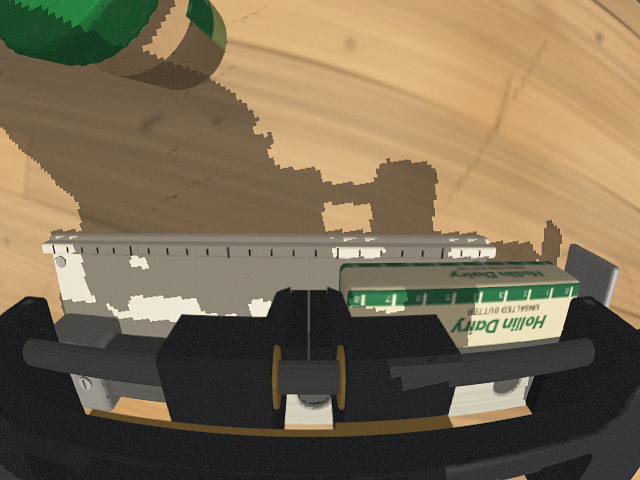

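View pics/s26.png

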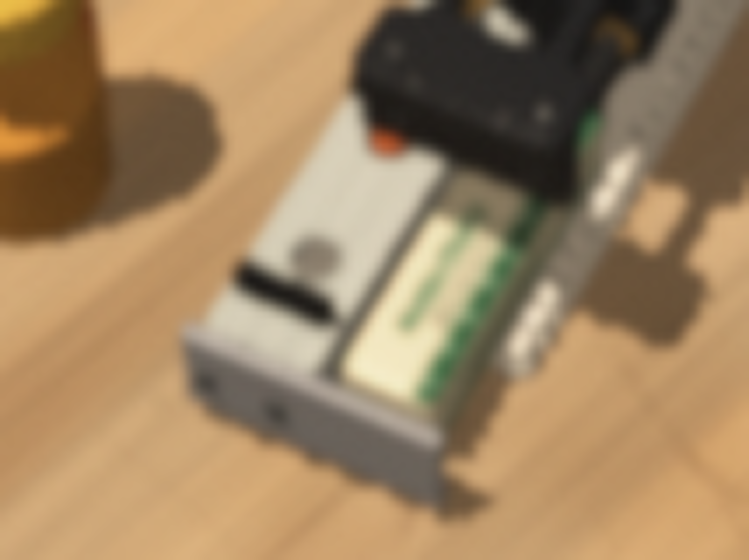

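Emit:
{"op": "carry_out", "data": {
  "moves": [0.2,1,0,0,0,0,0,0.5,1.9,0,0,0,0,0,0.7,2.9,0,0,0,0,0,0.9,3.9,0,0,0,0,0,0.9,3.9,0,0,0,0,0]
}}

```text
t: 27.95
ee_pos: [525.8, 23.1, 21.1]
orientation: [0.702, 0.082, 0.702, -0.082]
force: [0.3, -0.7, -0.6]
grip_width: 0.6
```

Emit:
{"op": "carry_out", "data": {
  "moves": [0.2,1,0,0,0,0,0,0.5,1.9,0,0,0,0,0,0.5,1.9,0,0,0,0,0]
}}

```text
t: 28.25
ee_pos: [526.3, 24.9, 21.1]
orientation: [0.702, 0.082, 0.702, -0.082]
force: [0.1, -1.2, -0.0]
grip_width: 0.4
```

Run:
```python
from h import *
w=bot.read_camera("wrist");crop(w,470,220,170,120,4.7,"pics/w27.png")
s=bot.read_camera("side");crop(s,230,230,107,80,7,"pics/s27.png")
o=bot.get_obs();print(o["ee_pos"],o["t"],o["force"])
```

```text
[526.31681984  24.89392821  21.1148671 ] 28.35 [-0.42047846  0.03168937 -0.40645948]
```

View pics/w27.png

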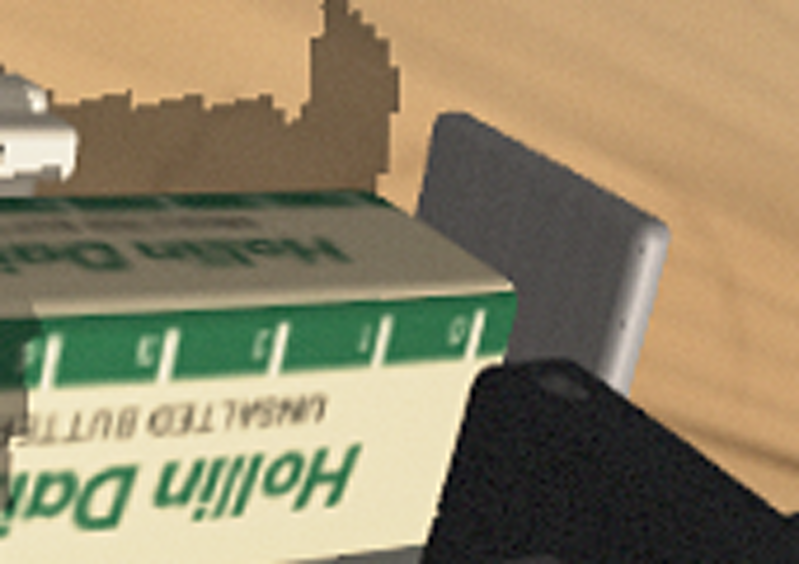

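View pics/s27.png

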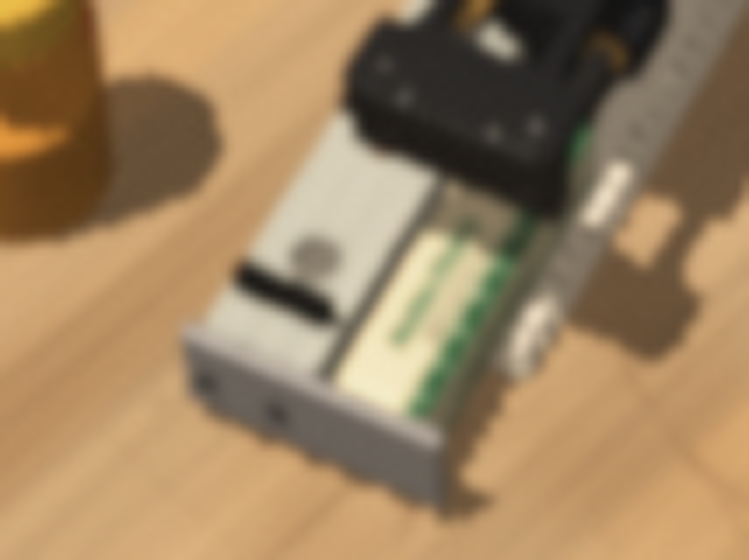

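Emit:
{"op": "carry_out", "data": {
  "moves": [0.2,1,0,0,0,0,0,0.5,1.9,0,0,0,0,0,0.5,1.9,0,0,0,0,0]
}}

```text
t: 28.65
ee_pos: [526.8, 26.7, 21.1]
orientation: [0.702, 0.082, 0.702, -0.082]
force: [0.0, -0.2, 0.6]
grip_width: 0.5
```

Emit:
{"op": "carry_out", "data": {
  "moves": [0.2,1,0,0,0,0,0,0.5,1.9,0,0,0,0,0,0.5,1.9,0,0,0,0,0]
}}

```text
t: 28.95
ee_pos: [527.3, 28.7, 21.1]
orientation: [0.702, 0.082, 0.702, -0.082]
force: [-0.5, -0.7, 0.2]
grip_width: 0.3
```

Run:
```python
from h import *
w=bot.read_camera("wrist");crop(w,470,220,170,120,4.7,"pics/w28.png")
o=bot.get_obs();print(o["ee_pos"],o["t"],o["force"])
```

```text
[527.32390051  28.68466656  21.13563937] 29.0 [-0.66393657 -0.93554334 -0.70425783]
```

View pics/w28.png

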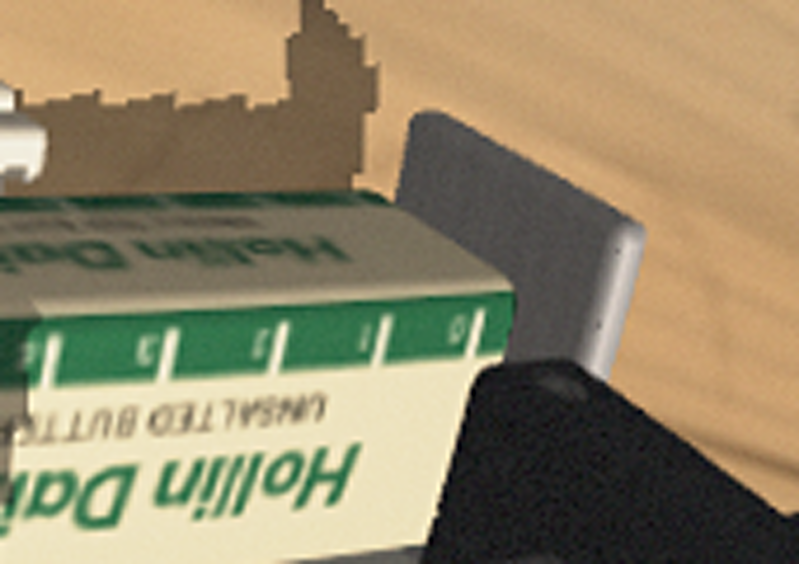

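Run:
```python
from h import *
w=bot.read_camera("wrist");ey=np.array([.233,.972,0]);ex=np.array([.972,-.233,0]);O=np.array([577,61.3,0])-20*ex
for n,u,z in(("butter corner sleeve-side? top",(513,288),40),("butter lip-side lower",(385,195),8),("stop corner lip top",(418,112),50),("stop far face lip top ",(440,112),50),("stop top right inner",(610,235),50)):
  d=wcast(w,(470+u[0]/4.7,220+u[1]/4.7),z)-O;print(n,(d@ex).round(1),(d@ey).round(1))
print((bot.get_obs()["ee_pos"]-O)@ey)
```

```text
butter corner sleeve-side? top -33.1 89.2
butter lip-side lower -31.7 94.2
stop corner lip top -55.5 61.7
stop far face lip top  -55.5 64.5
stop top right inner -42.7 92.0
-43.31088058998247
```

Emit:
{"op": "carry_out", "data": {
  "moves": [0.2,1,0,0,0,0,0,0.5,1.9,0,0,0,0,0,0.5,1.9,0,0,0,0,0]
}}

```text
t: 29.35
ee_pos: [527.5, 29.4, 21.1]
orientation: [0.702, 0.082, 0.703, -0.083]
force: [-1.4, -4.7, 3.2]
grip_width: 0.1
```

Emit:
{"op": "carry_out", "data": {
  "moves": [0.1,0.5,0,0,0,0,0,0.2,1,0,0,0,0,0,0.2,1,0,0,0,0,0]
}}

```text
t: 29.65
ee_pos: [527.6, 30.0, 21.0]
orientation: [0.702, 0.082, 0.702, -0.083]
force: [-1.8, -6.2, 3.8]
grip_width: 0.6
```

Emit:
{"op": "carry_out", "data": {
  "moves": [0.1,0.5,0,0,0,0,0,0.2,1,0,0,0,0,0,0.2,1,0,0,0,0,0]
}}

```text
t: 29.95
ee_pos: [527.7, 30.4, 21.0]
orientation: [0.702, 0.082, 0.703, -0.084]
force: [-1.8, -7.4, 3.0]
grip_width: 0.2
```

Run:
```python
from h import *
w=bot.read_camera("wrist");crop(w,470,220,170,120,4.7,"pics/w29.png")
o=bot.get_obs();print(o["ee_pos"],o["t"],o["force"])
```

```text
[527.74564794  30.44117948  21.03040019] 30.0 [-2.56846612 -6.47362242  3.97976019]
```

View pics/w29.png

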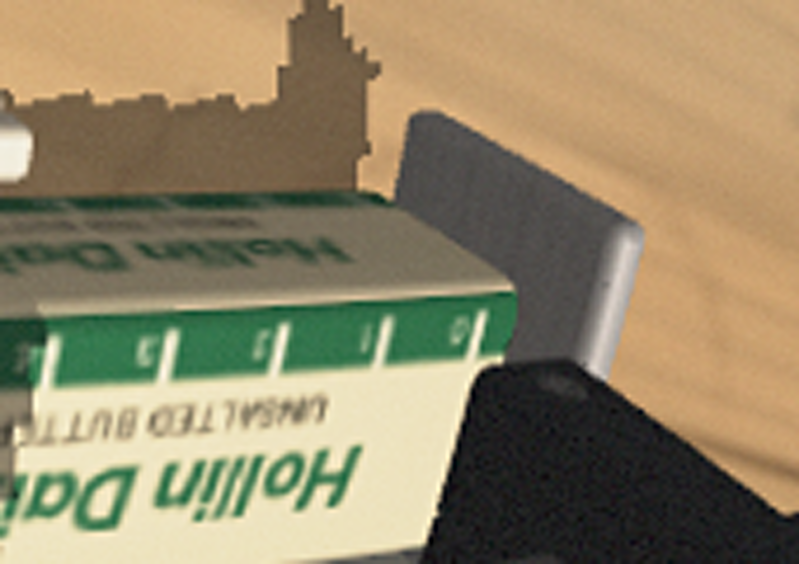

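The force has risen to 7 N, so the butter is against the stop, and the sleeve holds, so it's locked. Now I back off and rise.

Emit:
{"op": "carry_out", "data": {
  "moves": [-1,-4,0,0,0,0,0,-2.3,-9.7,0,0,0,0,0,-2.3,-9.7,15,0,0,0,0,-2.3,-9.7,50,0,0,0,0,-2.3,-9.7,95,0,0,0,0,-2.3,-9.7,140,0,0,0,0,-20,-55,160,0,0,0,0,-40,-100,180,0,0,0,0,-60,-150,180,0,0,0,0,-75,-200,180,0,0,0,0,-90,-250,180,0,0,0,0,-90,-250,180,0,0,0,0,-90,-250,180,0,0,0,0,-90,-250,180,0,0,0,0]
}}

```text
t: 31.4
ee_pos: [439.0, -215.8, 201.7]
orientation: [0.703, 0.082, 0.702, -0.081]
force: [0.4, 0.5, -0.2]
grip_width: 0.6
```

Run:
```python
from h import *
t=bot.read_camera("top");crop(t,165,120,260,190,3,"pics/t30.png")
s=bot.read_camera("side");crop(s,200,180,200,150,4,"pics/s30.png")
hsv=cv2.cvtColor(s["frame"],cv2.COLOR_RGB2HSV);m=cv2.inRange(hsv,np.array((0,130,100)),np.array((14,255,255)));k=np.zeros_like(m);k[240:258,278:298]=m[240:258,278:298]
M=cv2.moments(k,True);print("btn side",M['m10']/M['m00'],M['m01']/M['m00'],M['m00'])
o=bot.get_obs();print(o["ee_pos"],o["t"],o["force"])
```

```text
btn side 285.09090909090907 249.0909090909091 22.0
[ 439.15455374 -215.1520532   201.52776693] 31.5 [ 0.14548319  0.91191069 -0.33330108]
```

View pics/t30.png

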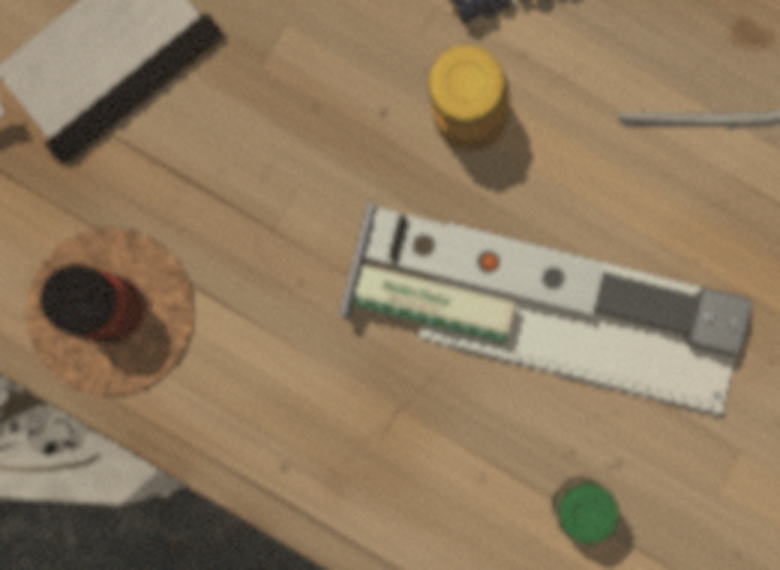

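View pics/s30.png

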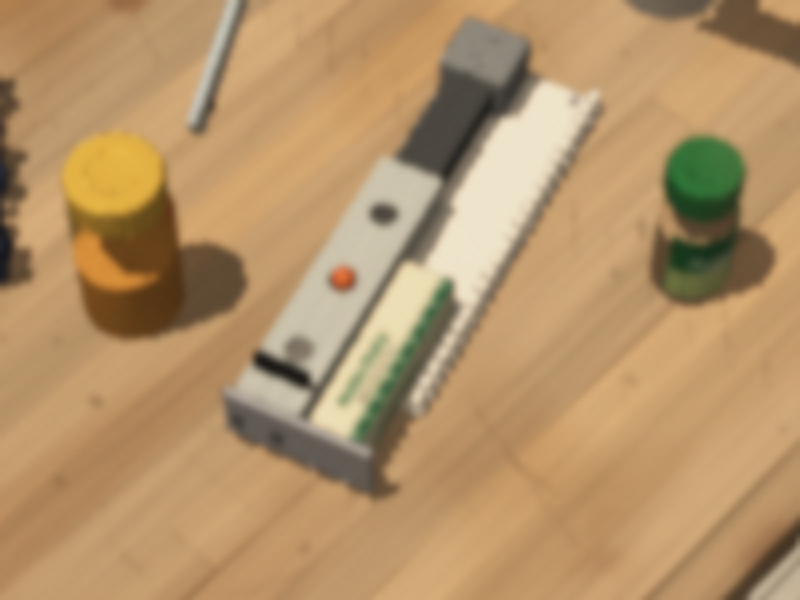

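The butter touches the stop, the button is up in the middle hole, and the jars are upright. One last check on the jar-to-mat distance, then I'll hand in.

Run:
```python
from h import *
t=bot.read_camera("top")
j=cast(t,(165+79/3-.3,120+300/3-.3),118);m=cast(t,(165+111/3-.3,120+312/3-.3),6);print(j,m,np.linalg.norm((j-m)[:2]))
print(bot.get_obs()["force"]);bot.close_job()
```

```text
[540.43604409 346.55819902 118.        ] [539.3490401  351.91818317   6.        ] 5.469095699448282
[-1.20353936  0.18887282  0.09200153]
the job is handed in; nothing more can be done
```

The butter gauge is set one hole longer, and I handed the job in at about 31.5 s of the 64 s allowed. No verdict is reported, so the result rests on my own checks below.

**What I did**
- **Jar:** I set the black-cap jar upright on the cork mat.
- **Sleeve:** I pressed the orange button flush; the force jumped to 16 N as the tip came to rest on the sleeve. I then pushed the sleeve out along the gauge until the button came up in the second hole.
- **Butter:** I slid the butter along its lane from its rear end, without lifting it, until it pressed on the stop with about 7 N. Then I withdrew.

**Last checks**
- **Jar on the mat:** its centre is about 5 mm from the mat's centre, and it looks upright.
- **Button:** it is at the same side-view pixel as when up at the start, (285.1, 249.1) against (285.0, 249.2).
- **Sleeve:** it is about 50 mm out by the wrist view and held against the 7 N push.
- **Butter:** its end touches the stop in both the top and side views.
- **Other things:** the yellow and green jars are upright and look unmoved. I did not measure the yolk bowl or the pastry ring at the end. The arm touches nothing.

**What disagreed**
- **Fingertips:** contact on the sleeve showed the fingertips about 7 mm behind the reported tool point, not 17 mm ahead of it. I worked by force contact instead.
- **Wrist camera:** its rays were 2 to 3 mm off those of the top view. One measurement taken while the arm was still settling was about 9 mm off, so I did not use its absolute values.

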